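Empty the label printer's battery bay and hang up the basket

ROBOT

A 7-joint arm with a two-finger parallel gripper is mounted at the origin on the work surface. World frame = base frame: x ahead of the robot, y to its left, z up, the work surface at z = 0. Lengths are in m, angles in rad, forces in N, time in s.
With the tool pointing down it reaches from about 0.425 to 0.925 m from the base axis. Payload 6.8 kg.
Tool frame: the origin (TCP) lies midway between the tips of the shut fingers; the grasp point (between the pads) lies 19 mm behind it (grip_point_offset is the distance from the TCP to the grasp point, in m); y points along the fingers, x is the direction in which the jaws open and shut, and the axes are right-handed (so a half turn about y gives the same grasp; the last joint's range is limited). The gripper opens to 85 mm and grips with 20 to 120 N. Pads are 22 mm wide; open, the fingers measure 114 mm over their backs; the gripper's body (76 mm by 85 mm) begins 54 mm behind the grasp point. The pads swing forward as they close: fully open they stand 13 mm farther back than shut.
Start: joints at [1.234, 0.477, 0.022, 1.555, -0.011, 1.109, -0.083], TCP at [0.153, -0.657, 0.231] pointing down, gripper open.
Joint ranges: [-2.96, 2.96], [-0.34, 2.1], [-1.41, 1.46], [0.24, 2.44], [-1.37, 4.51], [0.17, 1.92], [-2.96, 2.96]. Speed limits (rad/s): [2.39, 2.39, 3.14, 3.14, 3.14, 3.14, 3.14].

INTERFACE

Orientations are given as a unit quaternion [w, x, y, z].
In Python, from station import get_obs, read_camera, hand_in, grip_point_offset gives the robot as it stands.
- The arm moves only by the tool play_rows, never from a script. Its argument "increments" is a list of rows, each a list of 2 entries, a list of its own where there are three numbers: the shift along the tool's x, y, z in m, then the turn, a rotation vector about the tool's x, y, z in degrees. In form: [[[tx, ty, tz], [ax, ay, az]], ...]. A call has 1 to 20 rows; each row shifts and turns the commanded pose from where the row before left it, along the tool's axes as they then stand; what a row does not reach is not made up. A row lasts 1/12 s, in which the tool goes at most 41.7 mm and 7.16 degrees, less where a joint would pass 70% of its speed; a pose out of reach is approached as far as the arm can. A call with a gripper value outside its range is refused whole. "gripper" is the finger opening in m, from 0 to 0.0854, set as the call begins (left out, the last holds). The fingers move at their own pace and stop on an object; "grip_force" is the grip in N (left out, the last holds). Time passes only in rows, so rows that do not move let the fingers close. It gives the time, the measured TCP pose, the force and the opening at its end, in the units of the state.
- get_obs(): the state, without advancing time (a new reading comes with each control period).
- read_camera(name): name is "side" or "top" or "wrist"; returns a dict with "color" (480x640x3 uint8, red, green, blue), "range_z" (480x640 float32, m along the optical axis (not along the pixel's ray), 0 where there is no reading), "intrinsics" (3x3 intrinsics, pixels), "R" (3x3) and "t" (3): a world point X has camera coordinates R X + t; the wrist camera has in their place "hand_eye" (4x4, takes a point from camera to tool coordinates, whose origin is the TCP and whose axes are the tool frame's). Camera axes: x right, y down, z forward; pixel columns grow to the right and rows downward; lengths in m; the calibration is good to about 2 mm. A picture is of the moment at which its call begins: read the wrist's pose just before it.
- hand_in(): hands the job in, once; it reports no verdict.
The state is a dict: "t": time; "q": joint angles; "joint_vel": joint speeds; "joint_torque": joint torques, N m; "eef_pos": TCP position; "tool_rot": TCP orientation; "contact_force": force on the tool from outside, world axes, zero at the start; "torque": the same for the moment, N m; "gripper_width": opening from 0.0 (shut) to 1.0 (fully open).
Only numpy, scipy, OpenCV 4.12 (cv2) and the standard library are available. Lean on these libraries where they do the work, as an engineer would, in place of code of your own. Each camera call takes 0.05 s, during which the arm holds its last target. There are 200 camera calls.

TASK

The label printer is going away for repair, so take its batteries out: press the release tab of the battery cover on top of the printer inward, pivot the cover right up out of its frame, and put every battery pack that you find in the bay into the basket with the handle. Press the emptied bay's cover shut again until it snaps home, and, once all the packs are in the basket on the desk, hang it, upright with the packs still in it, by its handle across both prongs of the hook stand. Do not knock the other things on the desk about.

Things in the scene. Friction and masses are not known exactly. Their poses are not given: they have to be found in the camera images.
- printer: Label printer, a fixed grey box 200 (its x) x 236 (y) x 85 mm high; origin under its centre; at zero yaw its x points away from the robot. In its flat top is a battery bay, x -70 to +55 mm, y within 94 mm, floor 28 mm above the desk, shut by the cover. Packs stand upright in it in a row at x = -12, y = -66, -22, 22, 66 mm (some places may be empty), parted by ribs 12 mm high.
- cover (a joint): Angle of the battery cover, rad: 0 shut, growing as it pivots up, stop at 2.0 (leaning toward the robot's side). It turns about cover_hinge and stays at any angle (stiff hinge, about 1 N at the free edge; 80 g). Shut, the nose of the tab holds its free edge down. Lowered again it rests near 0.1 rad and snaps home under a push of 3 to 8 N down on its free edge.
- cover_hinge (a point): Middle of the hinge line, at the printer's x = -70 mm, 83 mm above the desk. Its axes turn with the cover: x along it from hinge to free edge (away from the robot when shut), y along the hinge, z out of its outer face. The cover is a black plate 5 mm thick (outer face at z = 2 mm), x 2 to 112 mm, y within 88 mm, with a fixed black fin at x 71 to 76 mm, y within 22 mm, up to z = 30 mm.
- cover_grip (a point): Point midway between the fin and the tab on the cover: x = 90, y = 0, z = 16 mm in the axes of cover_hinge (same axes). The fin and the tab can be pinched together across it, along x, and the cover lifted by them.
- tab (a joint): Travel of the release tab, m: 0 out, 0.009 fully in; its nose is free of the frame from 0.0065. A grey plate on the cover parallel to the fin: x 103.5 to 108.5 mm, y within 22 mm, up to z = 30 mm in the axes of cover_hinge. It slides toward fin and hinge against a spring (2 N, fully in 6.5 N) and springs out when let go. Over fin and tab: 37.5 mm, pressed 28.5 mm.
- pack1_center (a point): Battery pack 1 (may be absent): centre of an upright grey and black block 22 (x) x 30 (y) x 50 (z) mm, 70 g; axes along its sides, z toward its contacts end, up at the start.
- pack2_center (a point): Battery pack 2 (may be absent): centre of an upright grey and black block 22 (x) x 30 (y) x 50 (z) mm, 70 g; axes along its sides, z toward its contacts end, up at the start.
- pack3_center (a point): Battery pack 3 (may be absent): centre of an upright grey and black block 22 (x) x 30 (y) x 50 (z) mm, 70 g; axes along its sides, z toward its contacts end, up at the start.
- pack4_center (a point): Battery pack 4 (may be absent): centre of an upright grey and black block 22 (x) x 30 (y) x 50 (z) mm, 70 g; axes along its sides, z toward its contacts end, up at the start.
- basket_handle (a point): Centre of the basket's handle bar; axes are the basket's, z up. The handle is a rigid steel arch over the basket's middle (x = 0): a level bar along y, 10 mm wide and 8 mm high, its centre 110 mm above the basket's underside, on two uprights 6 mm thick at y = -55 and +55 mm. Packs fit on both sides of the arch.
- basket: White open basket, outside 180 (x) x 116 (y) x 50 mm high, walls and floor 4 mm thick, about 280 g, standing loose on the desk at the start; origin at the centre of its underside, same axes as basket_handle.
- hook_seat (a point): Where the handle bar's centre lies when the basket hangs, 160 mm above the desk; the bar lies along this y, either way round. Two level prongs 10 mm thick at y = -32 and 32 mm run along x, tops 4 mm lower than this point, from the yellow stand's post (face at x = 107 mm, top 2 mm above this point) to x = -25 mm, then turn up to tips at x = -31 mm, 8 mm above it. Fixed; free on the tips' side.
- drink_can: Bystander: drinks can, 66 mm across, 115 mm high; origin under its centre.
- mug: Bystander: white mug, 80 mm across, 90 mm high; origin under its centre.
- tape: Bystander: roll of parcel tape lying flat, 100 mm across, 48 mm high; origin under its centre.
- stapler: Bystander: black stapler, 140 x 34 x 50 mm; origin under its centre.
- mouse: Bystander: black computer mouse, 105 x 62 x 30 mm; origin under its centre.
- note_pad: Bystander: yellow block of notes, 76 x 76 x 18 mm; origin under its centre.
Things that resemble listed ones, but are neither listed nor needed, are in the scene too. Leave any green look-alike of the basket alone.

How it is judged:
By the outcome, as a careful person would: the job done as asked, in the order asked, and still so for the second after the job is handed in, with the robot touching nothing.
Of pack1, pack2, pack3, pack4 only 2 to 4 are there at a start; the rules pass over those that are not, and their reading is None.
At some moment in a run one of basket may be knocked a few centimetres aside while the robot is not near it.
Once in a run the grip may slacken for a moment while it holds something.
It also fails if it takes over 210 s, if anything falls off the work surface, if the arm or the gripper's body presses on something with over 40 N, if the wrist force passes 120 N, or if a joint passes its speed limit or range.

## Working session

There is one attempt and no reset: what is moved stays moved. The work goes in short steps, Python scripts to look and compute and a tool call to move; the robot and the scene stay as the last step left them, time stands still between calls to the robot, and variables do not carry over. Pictures are saved under pics/ and viewed, about 12 in all and at most 16, crops included, and the job is handed in when it is done.

Besides the shell and the picture viewer there is one more tool, called as name(argument=value, ...), one argument or row to a line, values as JSON. play_rows: Moves the arm, as the interface text tells. Its arguments: {"type":"object","properties":{"increments":{"type":"array","items":{"type":"array"}},"gripper":{"type":"number"},"grip_force":{"type":"number"}},"required":["increments"]}

```bash
mkdir -p pics; ls
cat > h.py <<'E'
import numpy as np, cv2
from station import get_obs, read_camera, hand_in, grip_point_offset
from scipy.spatial.transform import Rotation as R
def rot(o): 
    q=o["tool_rot"]; return R.from_quat([q[1],q[2],q[3],q[0]])
def cam(n):
    o=get_obs(); c=read_camera(n)
    if n=="wrist":
        T=np.eye(4);T[:3,:3]=rot(o).as_matrix();T[:3,3]=o["eef_pos"];M=T@np.array(c["hand_eye"])
    else:
        M=np.eye(4);M[:3,:3]=np.array(c["R"]).T;M[:3,3]=-M[:3,:3]@np.array(c["t"])
    c["M"]=M;return c
def pts(c):
    K=np.array(c["intrinsics"]);v,u=np.mgrid[:480,:640];z=c["range_z"]
    P=np.stack([(u-K[0,2])/K[0,0]*z,(v-K[1,2])/K[1,1]*z,z],-1)
    W=P@c["M"][:3,:3].T+c["M"][:3,3];W[z==0]=np.nan;return W
def save(c,n): cv2.imwrite("pics/"+n+".png",c["color"][:,:,::-1])
def st():
    o=get_obs();print(round(o["t"],2),np.round(o["eef_pos"],4),"\n",np.round(rot(o).as_matrix(),3),np.round(o["contact_force"],1),round(o["gripper_width"],3),np.round(o["q"],2));return o
def plan(target,Rm=None):
    "shift in tool axes to reach target, rotvec deg to reach Rm"
    o=get_obs();r=rot(o);d=r.inv().apply(np.array(target)-o["eef_pos"])
    a=np.zeros(3) if Rm is None else (r.inv()*R.from_matrix(Rm)).as_rotvec(degrees=True)
    return d,a
E
python3 - <<'E'
from h import *
st();print(grip_point_offset)
for n in("top","side"):
    c=cam(n);save(c,n);np.savez(n,W=pts(c),C=c["color"],K=c["intrinsics"],M=c["M"]);print(n,np.round(c["M"],3).tolist(),np.array(c["intrinsics"]).tolist())
E
```

```text
pics
0.0 [ 0.153  -0.6568  0.2303] 
 [[ 0.227 -0.001  0.974]
 [-0.974  0.002  0.227]
 [-0.002 -1.    -0.   ]] [-1.3  0.7 -1.2] 1.0 [ 1.23  0.48  0.02  1.56 -0.01  1.11 -0.08]
0.0187
top [[0.029, -0.995, 0.097, 0.351], [-1.0, -0.029, 0.001, -0.046], [0.002, -0.097, -0.995, 1.407], [0.0, 0.0, 0.0, 1.0]] [[441.8571394224869, 0.0, 324.4914514719374], [0.0, 441.8571394224869, 244.50824972432488], [0.0, 0.0, 1.0]]
side [[-0.897, -0.244, 0.369, -0.056], [-0.442, 0.51, -0.738, 1.032], [-0.008, -0.825, -0.565, 0.955], [0.0, 0.0, 0.0, 1.0]] [[514.4991980008389, 0.0, 312.46365754845937], [0.0, 514.4991980008389, 236.56649371411058], [0.0, 0.0, 1.0]]
```

View pics/top.png

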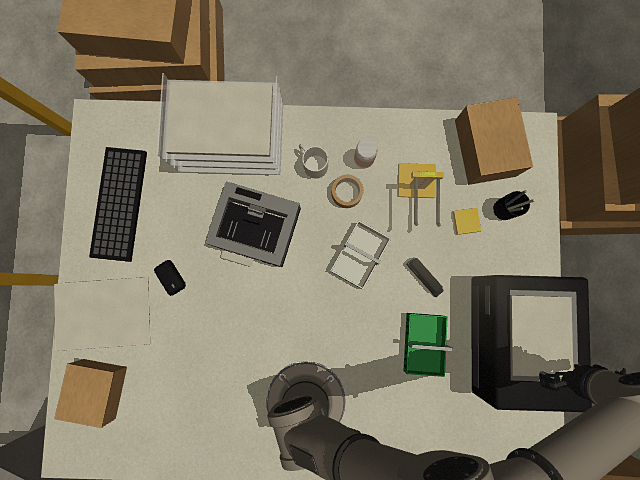

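View pics/side.png

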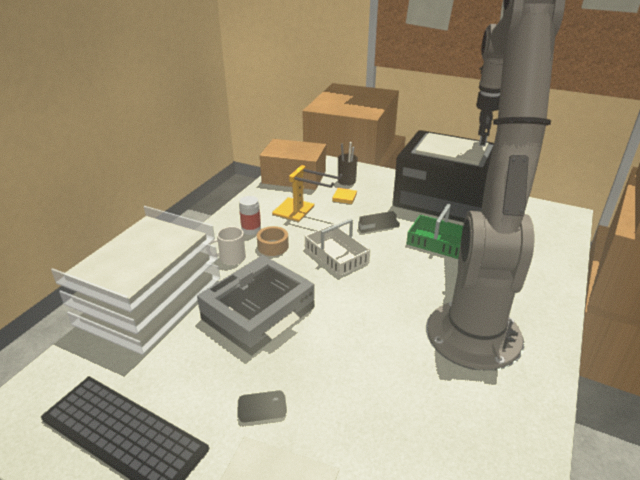

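The top view shows the printer at about (252,224), the white basket at (358,254), the yellow hook stand at (418,185), and the green look-alike at (425,344). The mug, can, tape, stapler, mouse and notes lie around them. Next I'll measure poses.

```bash
cat > meas.py <<'E'
from h import *
def rect(W,box,zlo,zhi,extra=None):
    u0,u1,v0,v1=box;S=W[v0:v1,u0:u1].reshape(-1,3)
    m=(S[:,2]>zlo)&(S[:,2]<zhi)
    if extra is not None:m&=extra[v0:v1,u0:u1].reshape(-1)
    S=S[m];r=cv2.minAreaRect((S[:,:2]*1000).astype(np.float32));return S,r
E
python3 - <<'E'
from meas import *
d=np.load("top.npz");W=d["W"];C=d["C"].astype(int)
print("desk z",np.nanmedian(W[300:320,300:380,2]))
S,r=rect(W,(195,310,170,280),.078,.092);print("printer",len(S),r,S[:,2].mean())
bx=lambda s:cv2.boxPoints(s).round(0).tolist()
print(bx(r))
S,r=rect(W,(320,395,210,295),.04,.058);print("basket rim",len(S),r,bx(r),np.median(S[:,2]))
S,r=rect(W,(320,395,210,295),.09,.13);print("handle",len(S),r,bx(r),np.median(S[:,2]))
S,r=rect(W,(380,450,155,240),.13,.18);print("prongs",len(S),r,bx(r),np.median(S[:,2]))
print(S[::max(1,len(S)//40)].round(3).tolist())
for n,b,z in(("mug",(290,330,140,182),.07),("can",(350,380,130,170),.1),("tape",(328,368,170,212),.03),("stapler",(400,446,250,300),.03),("tray",(155,290,70,180),.1)):
    S,r=rect(W,b,z,.3);print(n,np.round(r[0]),np.round(r[1]),r[2],S[:,2].max().round(3), S[:,:2].min(0).round(3),S[:,:2].max(0).round(3))
c=cv2.resize(d["C"][155:295,195:455],None,fx=3,fy=3,interpolation=cv2.INTER_CUBIC);cv2.imwrite("pics/topcrop.png",c[:,:,::-1])
E
```

```text
desk z -0.0003977545950257788
printer 4617 ((590.7576904296875, 161.96385192871094), (236.9938201904297, 305.8414306640625), 74.91312408447266) 0.08447192759068108
[[412.0, 87.0], [708.0, 8.0], [769.0, 237.0], [474.0, 316.0]]
basket rim 260 ((456.84503173828125, -155.92970275878906), (116.12134552001953, 180.48696899414062), 62.3543586730957) [[350.0, -165.0], [510.0, -249.0], [564.0, -146.0], [404.0, -63.0]] 0.04933789563956159
handle 144 ((456.9197082519531, -155.93959045410156), (114.79058837890625, 10.727067947387695), 62.5138053894043) [[426.0, -204.0], [435.0, -209.0], [488.0, -107.0], [479.0, -103.0]] 0.11352470200941389
prongs 607 ((613.6923828125, -335.04736328125), (91.30802917480469, 158.45616149902344), 89.306396484375) [[534.0, -380.0], [692.0, -382.0], [693.0, -290.0], [535.0, -288.0]] 0.1556961162037256
[[0.692, -0.293, 0.163], [0.69, -0.322, 0.161], [0.691, -0.365, 0.163], [0.688, -0.317, 0.158], [0.689, -0.36, 0.159], [0.684, -0.308, 0.162], [0.685, -0.351, 0.161], [0.68, -0.299, 0.164], [0.682, -0.345, 0.162], [0.68, -0.295, 0.154], [0.679, -0.337, 0.161], [0.682, -
[... 425 characters left out ...]
, -0.371, 0.152], [0.596, -0.368, 0.155], [0.59, -0.364, 0.156], [0.586, -0.363, 0.15], [0.578, -0.308, 0.151], [0.573, -0.309, 0.148], [0.566, -0.308, 0.152], [0.559, -0.304, 0.157], [0.554, -0.305, 0.155], [0.55, -0.362, 0.155], [0.541, -0.305, 0.167], [0.535, -0.306, 0.164]]
mug [751.  -6.] [97. 78.] 9.481905937194824 0.096 [ 0.702 -0.045] [0.793 0.04 ]
can [ 772. -164.] [63. 63.] 47.90885925292969 0.121 [ 0.74  -0.196] [ 0.805 -0.132]
tape [ 657. -110.] [100.  94.] 1.3042523860931396 0.055 [ 0.607 -0.158] [ 0.707 -0.063]
stapler [ 399. -359.] [126.  31.] 42.595008850097656 0.056 [ 0.347 -0.409] [ 0.45  -0.308]
tray [831. 271.] [333. 245.] 89.95811462402344 0.2 [0.709 0.105] [0.953 0.437]
```

View pics/topcrop.png

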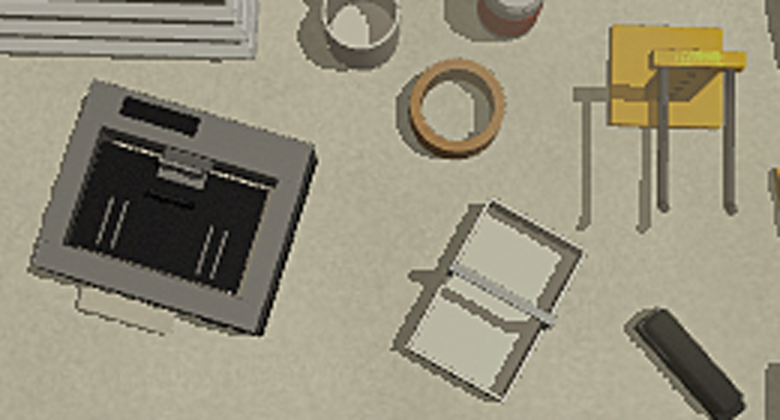

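Crop: the printer's shut cover is at about crop (170,220), with its tab and fin at (183,175). The bay cover has its fin and tab side away from the robot. The hook's prongs point toward the robot. The printer fit included some tray points, so I'll refine it and plan the first move.

Run:
```python
from meas import *
d=np.load("top.npz");W=d["W"]
S=W[170:280,195:310].reshape(-1,3);S=S[(S[:,2]>.076)&(S[:,2]<.092)&(S[:,0]<.69)&~((S[:,0]>.64)&(S[:,1]<.0))]
# keep biggest blob: discard points beyond tray
for it in range(1):
    r=cv2.minAreaRect((S[:,:2]*1000).astype(np.float32));print(r,cv2.boxPoints(r).round().tolist(),np.median(S[:,2]))
# fin/tab: points above .098
F=W[170:280,195:310].reshape(-1,3);F=F[(F[:,2]>.1)&(F[:,2]<.125)&(F[:,0]<.66)];print(len(F),F.mean(0),cv2.minAreaRect((F[:,:2]*1000).astype(np.float32)))
# prongs
P=W[155:240,380:450].reshape(-1,3);P=P[(P[:,2]>.145)&(P[:,2]<.16)&(P[:,0]<.655)&(P[:,0]>.55)]
for s in(P[P[:,1]>-.335],P[P[:,1]<-.335]):print(len(s),np.polyfit(s[:,0]-.6,s[:,1],1),s[:,1].min(),s[:,1].max())
P=W[155:240,380:450].reshape(-1,3);P=P[(P[:,2]>.163)];print("high",P[P[:,0]<.56].round(3).tolist())
Q=W[155:240,380:450].reshape(-1,3);Q=Q[(Q[:,2]>.12)&(Q[:,0]>.66)&(Q[:,2]<.17)];print("post",Q.min(0),Q.max(0),cv2.minAreaRect((Q[Q[:,2]>.158][:,:2]*1000).astype(np.float32)))
psi=np.radians(-15);X=np.array([np.cos(psi),np.sin(psi),0]);Z=np.array([-X[1],X[0],0])
print(plan([.53,.18,.30],np.stack([X,[0,0,-1],Z],1)))
```

```text
((540.228515625, 176.19850158691406), (238.10263061523438, 200.62608337402344), 74.8175048828125) [[412.0, 88.0], [606.0, 35.0], [668.0, 265.0], [475.0, 317.0]] 0.08441368987181397
64 [0.55856932 0.16973801 0.11081039] ((558.7001342773438, 170.70298767089844), (44.17641830444336, 37.66232681274414), 74.23138427734375)
137 [ 0.00809707 -0.30291958] -0.30887116745198306 -0.2979486372298936
141 [ 0.00533809 -0.36626298] -0.37191198713045887 -0.3614528054721207
high [[0.544, -0.303, 0.163], [0.541, -0.3, 0.166], [0.541, -0.303, 0.165], [0.541, -0.305, 0.167], [0.542, -0.365, 0.166], [0.542, -0.367, 0.168], [0.537, -0.299, 0.167], [0.537, -0.301, 0.172], [0.537, -0.305, 0.169], [0.54, -0.362, 0.164], [0.539, -0.364, 0.168], [0.539, -0.367, 0.168], [0.539, -0.37, 0.168], [0.535, -0.302, 0.166], [0.535, -0.306, 0.164], [0.537, -0.362, 0.166], [0.536, -0.364, 0.169], [0.537, -0.368, 0.166], [0.536, -0.369, 0.171], [0.534, -0.368, 0.165]]
post [ 0.6604624  -0.38152813  0.12009195] [ 0.69338579 -0.29020016  0.16811969] ((679.4673461914062, -335.6802978515625), (89.75157165527344, 26.51310920715332), 89.5718765258789)
(array([-0.72968059, -0.06844908,  0.55702793]), array([-4.50069211e-02, -6.18896328e+01, -8.83746165e-02]))
```

play_rows(
  increments=[
    [[0, -0.03, 0], [0, 0, 0]],
    [[0, -0.04, 0], [0, 0, 0]],
    [[-0.0012, -0.02, 0.04], [0, -3.4, 0]],
    [[-0.0012, 0, 0.04], [0, -3.4, 0]],
    [[-0.0012, 0, 0.04], [0, -3.4, 0]],
    [[-0.0012, 0, 0.04], [0, -3.4, 0]],
    [[-0.0012, 0, 0.04], [0, -3.4, 0]],
    [[-0.0012, 0, 0.04], [0, -3.4, 0]],
    [[-0.0012, 0, 0.04], [0, -3.4, 0]],
    [[-0.0012, 0, 0.04], [0, -3.4, 0]],
    [[-0.0012, 0, 0.04], [0, -3.4, 0]],
    [[-0.0012, 0, 0.04], [0, -3.4, 0]],
    [[-0.0012, 0, 0.04], [0, -3.4, 0]],
    [[-0.0012, 0, 0.04], [0, -3.4, 0]],
    [[-0.0012, 0, 0.04], [0, -3.4, 0]],
    [[-0.0012, 0, 0.04], [0, -3.4, 0]],
    [[-0.0012, 0, 0.04], [0, -3.4, 0]],
    [[-0.0012, 0, 0.04], [0, -3.4, 0]],
    [[-0.0012, 0, 0.04], [0, -3.4, 0]],
    [[-0.0012, 0, 0.04], [0, -3.4, 0]],
  ],
)

```text
t: 1.77
eef_pos: [0.6471, -0.1817, 0.3193]
tool_rot: [0.701, -0.701, 0.096, -0.095]
contact_force: [0.3, -0.5, -0.6]
gripper_width: 1.002
```

play_rows(
  increments=[
    [[-0.0012, 0, 0.04], [0, -3.4, 0]],
    [[-0.0012, 0, 0.04], [0, -3.4, 0]],
    [[-0.0012, 0, 0.04], [0, -3.4, 0]],
    [[-0.0012, 0, 0.04], [0, -3.4, 0]],
    [[-0.0012, 0, 0.04], [0, -3.4, 0]],
    [[-0.0012, 0, 0.04], [0, -3.4, 0]],
    [[-0.0012, 0, 0.04], [0, -3.4, 0]],
    [[-0.0012, 0, 0.04], [0, -3.4, 0]],
    [[-0.0012, 0, 0.04], [0, -3.4, 0]],
    [[0, 0, 0], [0, 5, 0]],
    [[0, 0, 0], [0, 5, 0]],
    [[0, 0, 0], [0, 5, 0]],
    [[0, 0, 0], [0, 5, 0]],
    [[0, 0, 0], [0, 5, 0]],
    [[0, 0, 0], [0, 5, 0]],
    [[0, 0, 0], [0, 3, 0]],
  ],
)

```text
t: 3.1
eef_pos: [0.6487, 0.1723, 0.3193]
tool_rot: [-0.698, 0.698, -0.113, 0.112]
contact_force: [0.3, -0.2, -1.0]
gripper_width: 1.005
```

```bash
cat >> h.py <<'E'
def down(psi):
    p=np.radians(psi);X=np.array([np.cos(p),np.sin(p),0]);return np.stack([X,[0,0,-1],[-X[1],X[0],0]],1)
PC=np.array([.5402,.1762,0]);PY=-15.1
def prn(x,y,z):
    D=down(PY);return PC+x*D[:,0]+y*D[:,2]+np.array([0,0,z])
def pl(t,psi,n=1):
    d,a=plan(t,down(psi));print("shift",d.round(4),"turn",a.round(2))
E
python3 - <<'E'
from h import *
st()
pl(prn(.02,0,.20),PY)
c=cam("wrist");save(c,"w1");W=pts(c);np.savez("w1",W=W,C=c["color"])
F=W.reshape(-1,3);F=F[(F[:,2]>.1)&(F[:,2]<.12)&(abs(F[:,0]-.56)<.05)&(abs(F[:,1]-.17)<.05)];print(len(F),F.mean(0),cv2.minAreaRect((F[:,:2]*1000).astype(np.float32)) if len(F) else 0)
E
```

```text
3.1 [0.6487 0.1723 0.3193] 
 [[ 0.949 -0.001  0.315]
 [-0.315 -0.001  0.949]
 [-0.001 -1.    -0.001]] [ 0.3 -0.2 -1. ] 1.005 [-0.04  0.45 -0.46  1.43  0.2   1.31 -0.83]
shift [-0.0842  0.1194 -0.0292] turn [ 0.04 -3.24 -0.05]
586 [0.55783671 0.17103421 0.1110049 ] ((557.779541015625, 169.88990783691406), (43.86689376831055, 38.02149200439453), 74.89469146728516)
```

View pics/w1.png

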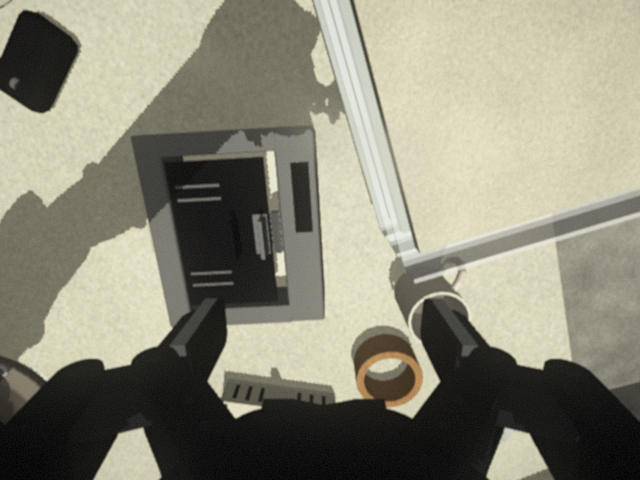

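The wrist view shows the shut cover in its frame, with the fin and tab at (262,235). The three views agree to about 1 mm. Approaching to pinch.

play_rows(
  increments=[
    [[-0.028, 0.03, -0.01], [0, -3.2, 0]],
    [[-0.03, 0.035, -0.012], [0, 0, 0]],
    [[-0.03, 0.035, -0.012], [0, 0, 0]],
    [[0, 0.035, 0], [0, 0, 0]],
    [[0, 0.035, 0], [0, 0, 0]],
    [[0, 0.025, 0], [0, 0, 0]],
    [[0, 0.02, 0], [0, 0, 0]],
    [[0, 0.01, 0], [0, 0, 0]],
    [[0, 0, 0], [0, 0, 0]],
    [[0, 0, 0], [0, 0, 0]],
  ],
  gripper=0.06,
  grip_force=40,
)

```text
t: 3.98
eef_pos: [0.5637, 0.165, 0.1043]
tool_rot: [0.701, -0.701, 0.092, -0.091]
contact_force: [-0.1, 0.6, 0.4]
gripper_width: 0.701
```

Run:
```python
from h import *
st();pl([.5585,.1706,.083],PY)
```

```text
3.98 [0.5637 0.165  0.1043] 
 [[ 0.967 -0.     0.256]
 [-0.256  0.     0.967]
 [-0.    -1.     0.   ]] [-0.1  0.6  0.4] 0.701 [-0.05  0.52 -0.45  1.85  0.3   0.83 -0.91]
shift [-0.0064  0.0213  0.0041] turn [-0.    0.24 -0.02]
```

play_rows(
  increments=[
    [[-0.0064, 0.006, 0.004], [0, 0, 0]],
    [[0, 0.006, 0], [0, 0, 0]],
    [[0, 0.004, 0], [0, 0, 0]],
    [[0, 0.002, 0], [0, 0, 0]],
    [[0, 0, 0], [0, 0, 0]],
  ],
)

```text
t: 4.4
eef_pos: [0.5582, 0.1702, 0.0858]
tool_rot: [-0.701, 0.701, -0.092, 0.091]
contact_force: [-0.9, -0.4, 0.4]
gripper_width: 0.707
```

play_rows(
  increments=[
    [[0, 0, 0], [0, 0, 0]],
    [[0, 0, 0], [0, 0, 0]],
    [[0, 0, 0], [0, 0, 0]],
    [[0, 0, 0], [0, 0, 0]],
    [[0, 0, 0], [0, 0, 0]],
    [[0, 0, 0], [0, 0, 0]],
    [[0, 0, 0], [0, 0, 0]],
    [[0, 0, 0], [0, 0, 0]],
  ],
  gripper=0.02,
)

```text
t: 5.07
eef_pos: [0.554, 0.1717, 0.0868]
tool_rot: [-0.701, 0.702, -0.093, 0.089]
contact_force: [-16.4, -1.0, 15.7]
gripper_width: 0.326
```

Run:
```python
from h import *
o=st()
print(o["gripper_width"]*85.4)
D=down(PY);h=prn(-.07,0,.083);r=rot(o)
v=np.array(o["eef_pos"])-h;print("v in printer",D.T@v, v)
for th in (3,4,5):
    # cover opening: free edge (+x) goes up => rotation about -Y of printer
    Rw=R.from_rotvec(np.radians(th)*-D[:,2]);print(th,r.inv().apply(Rw.apply(v)-v).round(5),r.inv().apply(-D[:,2]*th).round(3))
```

```text
5.07 [0.554  0.1717 0.0868] 
 [[ 0.967 -0.007  0.256]
 [-0.256 -0.001  0.967]
 [-0.006 -1.    -0.003]] [-16.4  -1.   15.7] 0.326 [-0.07  0.54 -0.44  1.88  0.31  0.8  -0.93]
27.824137475371007
v in printer [ 0.08453243 -0.00376836 -0.00078838] [ 0.08140837 -0.02278224  0.00376836]
3 [-3.40e-04 -4.42e-03 -1.00e-05] [-0.015  0.008 -3.   ]
4 [-5.10e-04 -5.88e-03 -1.00e-05] [-0.021  0.011 -4.   ]
5 [-7.00e-04 -7.35e-03 -2.00e-05] [-0.026  0.014 -5.   ]
```

The opening is 27.8 mm, so the tab is fully pressed. I'll take the side load off, then pivot along the arc.

play_rows(
  increments=[
    [[-0.004, -0.001, 0], [0, 0, 0]],
    [[-0.0005, -0.0059, 0], [0, 0, -4]],
    [[-0.0005, -0.0059, 0], [0, 0, -4]],
    [[-0.0005, -0.0059, 0], [0, 0, -4]],
    [[-0.0005, -0.0059, 0], [0, 0, -4]],
    [[-0.0005, -0.0059, 0], [0, 0, -4]],
    [[0, 0, 0], [0, 0, 0]],
  ],
)

```text
t: 5.65
eef_pos: [0.5472, 0.1737, 0.1168]
tool_rot: [-0.674, 0.706, 0.034, 0.213]
contact_force: [1.6, -1.3, -4.7]
gripper_width: 0.32
```

Run:
```python
from h import *
o=st()
D=down(PY);h=prn(-.07,0,.083);print(D.T@(np.array(o["eef_pos"])-h), (R.from_matrix(down(PY)).inv()*rot(o)).as_rotvec(degrees=True))
```

```text
5.65 [0.5472 0.1737 0.1168] 
 [[ 0.907  0.335  0.254]
 [-0.238 -0.088  0.967]
 [ 0.346 -0.938 -0.   ]] [ 1.6 -1.3 -4.7] 0.32 [-0.36  0.36 -0.24  2.11  0.71  0.54 -1.42]
[ 0.07741393 -0.0338187  -0.00054804] [  0.04653205  -0.36614044 -20.25593508]
```

The cover is about 20° open and holding. Continuing.

play_rows(
  increments=[
    [[-0.0005, -0.0059, 0], [0, 0, -4]],
    [[-0.0005, -0.0059, 0], [0, 0, -4]],
    [[-0.0005, -0.0059, 0], [0, 0, -4]],
    [[-0.0005, -0.0059, 0], [0, 0, -4]],
    [[-0.0005, -0.0059, 0], [0, 0, -4]],
    [[0, 0, 0], [0, 0, 0]],
  ],
)

```text
t: 6.15
eef_pos: [0.5322, 0.1778, 0.1409]
tool_rot: [-0.627, 0.69, 0.155, 0.326]
contact_force: [1.7, -1.6, 1.5]
gripper_width: 0.316
```

Run:
```python
from h import *
o=st()
D=down(PY);h=prn(-.07,0,.083);print(D.T@(np.array(o["eef_pos"])-h), (R.from_matrix(down(PY)).inv()*rot(o)).as_rotvec(degrees=True))
```

```text
6.15 [0.5322 0.1778 0.1409] 
 [[ 0.739  0.623  0.255]
 [-0.195 -0.165  0.967]
 [ 0.645 -0.765 -0.001]] [ 1.7 -1.6  1.5] 0.316 [-0.72  0.31 -0.06  2.32  1.42  0.61 -2.29]
[ 0.06185492 -0.05792754 -0.0005134 ] [  0.05315021  -0.30814772 -40.13472866]
```

play_rows(
  increments=[
    [[-0.0005, -0.0059, 0], [0, 0, -4]],
    [[-0.0005, -0.0059, 0], [0, 0, -4]],
    [[0, 0, 0], [0, 0, 0]],
  ],
)

```text
t: 6.4
eef_pos: [0.5242, 0.18, 0.1488]
tool_rot: [-0.603, 0.678, 0.203, 0.369]
contact_force: [-0.9, 0.2, 5.9]
gripper_width: 0.317
```

play_rows(
  increments=[
    [[0, 0, 0], [0, 0, 0]],
    [[0, 0, 0], [0, 0, 0]],
    [[0, 0, 0], [0, 0, 0]],
    [[0, 0, 0], [0, 0, 0]],
    [[0, -0.01, 0], [0, 0, 0]],
    [[0, -0.01, 0], [0, 0, 0]],
    [[0, -0.01, 0], [0, 0, 0]],
    [[0, -0.01, 0], [0, 0, 0]],
    [[0, 0, 0], [0, 0, 0]],
  ],
  gripper=0.07,
)

```text
t: 7.15
eef_pos: [0.4953, 0.1877, 0.176]
tool_rot: [-0.604, 0.678, 0.201, 0.368]
contact_force: [0.9, 0.0, -0.6]
gripper_width: 0.818
```

Run:
```python
from h import *
o=st()
D=down(PY);h=prn(-.07,0,.083);print(D.T@(np.array(o["eef_pos"])-h), (R.from_matrix(down(PY)).inv()*rot(o)).as_rotvec(degrees=True))
c=cam("side");save(c,"s2")
```

```text
7.15 [0.4953 0.1877 0.176 ] 
 [[ 0.648  0.717  0.256]
 [-0.172 -0.189  0.967]
 [ 0.742 -0.671  0.001]] [ 0.9  0.  -0.6] 0.818 [-0.83  0.25 -0.11  2.4   1.47  0.8  -2.46]
[ 0.0236392  -0.09302459 -0.00064959] [  0.16046924  -0.227849   -47.86453177]
```

View pics/s2.png

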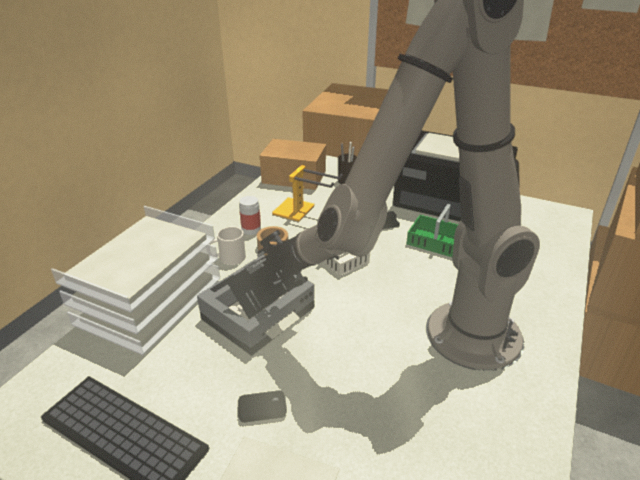

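The side view shows the cover propped at about 45° (near (265,275)) and the gripper clear of it. I'll raise, untilt, and then push the cover over from behind.

play_rows(
  increments=[
    [[0.026, -0.0235, 0], [0, 0, 0]],
    [[0.026, -0.0235, 0], [0, 0, 0]],
    [[0.026, -0.0235, 0], [0, 0, 0]],
    [[0.022, -0.02, 0], [0, 0, 0]],
    [[0, 0, 0], [0, 0, 6]],
    [[0, 0, 0], [0, 0, 6]],
    [[0, 0, 0], [0, 0, 6]],
    [[0, 0, 0], [0, 0, 6]],
    [[0, 0, 0], [0, 0, 6]],
    [[0, 0, 0], [0, 0, 6]],
    [[0, 0, 0], [0, 0, 6]],
    [[0, 0, 0], [0, 0, 6]],
    [[0, 0, 0], [0, 0, 0]],
  ],
  gripper=0.0,
)

```text
t: 8.28
eef_pos: [0.4992, 0.1838, 0.3093]
tool_rot: [-0.699, 0.702, -0.091, 0.098]
contact_force: [1.1, -1.0, -0.3]
gripper_width: -0.001
```

Run:
```python
from h import *
st();pl(prn(.07,0,.25),PY)
```

```text
8.28 [0.4992 0.1838 0.3093] 
 [[ 0.964  0.009  0.265]
 [-0.265 -0.006  0.964]
 [ 0.01  -1.    -0.003]] [ 1.1 -1.  -0.3] -0.001 [-0.58  0.17  0.12  1.81 -0.01  1.16 -0.72]
shift [0.111  0.0604 0.004 ] turn [ 0.17 -0.24  0.57]
```

play_rows(
  increments=[
    [[0.03, 0, 0], [0, 0, 0.6]],
    [[0.03, 0, 0], [0, 0, 0]],
    [[0.03, 0.01, 0], [0, 0, 0]],
    [[0.02, 0.03, 0.002], [0, 0, 0]],
    [[0, 0.035, 0.002], [0, 0, 0]],
    [[0, 0.035, 0], [0, 0, 0]],
    [[0, 0.035, 0], [0, 0, 0]],
    [[0, 0.016, 0], [0, 0, 0]],
    [[0, 0, 0], [0, 0, 0]],
  ],
)

```text
t: 9.03
eef_pos: [0.5996, 0.1604, 0.1441]
tool_rot: [-0.698, 0.704, -0.094, 0.09]
contact_force: [-0.7, 0.1, 0.3]
gripper_width: -0.002
```

play_rows(
  increments=[
    [[-0.015, 0, 0], [0, 0, 0]],
    [[-0.015, 0, 0], [0, 0, 0]],
    [[-0.015, 0, 0], [0, 0, 0]],
    [[-0.012, 0, 0], [0, 0, 0]],
    [[-0.012, 0, 0], [0, 0, 0]],
    [[-0.012, 0, 0], [0, 0, 0]],
    [[-0.012, 0, 0], [0, 0, 0]],
    [[-0.012, 0, 0], [0, 0, 0]],
    [[-0.012, 0, 0], [0, 0, 0]],
    [[0, 0, 0], [0, 0, 0]],
  ],
)

```text
t: 9.87
eef_pos: [0.4883, 0.1932, 0.1504]
tool_rot: [-0.701, 0.701, -0.091, 0.092]
contact_force: [0.3, -0.3, 2.9]
gripper_width: 0.004
```

Run:
```python
from h import *
o=st();D=down(PY);print(D.T@(np.array(o["eef_pos"])-PC));pl(prn(-.08,0,.15),PY)
c=cam("side");save(c,"s3")
```

```text
9.87 [0.4883 0.1932 0.1504] 
 [[ 0.966  0.002  0.257]
 [-0.257 -0.001  0.966]
 [ 0.002 -1.    -0.   ]] [ 0.3 -0.3  2.9] 0.004 [-0.6   0.33  0.12  2.   -0.05  0.82 -0.71]
[-0.05449779 -0.15041839  0.00293657]
shift [-0.0255  0.0004 -0.0028] turn [0.03 0.22 0.12]
```

View pics/s3.png

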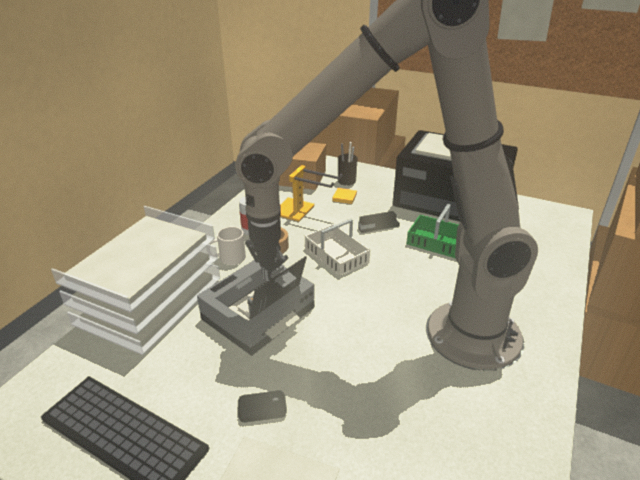

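The cover now stands roughly upright. I'll push a bit further, then back off and look in the bay.

play_rows(
  increments=[
    [[-0.01, 0, -0.002], [0, 0, 0]],
    [[-0.01, 0, 0], [0, 0, 0]],
    [[-0.01, 0, 0], [0, 0, 0]],
    [[-0.004, 0, 0], [0, 0, 0]],
    [[0, 0, 0], [0, 0, 0]],
    [[0.02, 0, 0], [0, 0, 0]],
    [[0.03, 0, 0], [0, 0, 0]],
    [[0.03, -0.03, 0], [0, 0, 0]],
    [[0.02, -0.04, 0], [0, 0, 0]],
    [[0.02, -0.04, 0], [0, 0, 0]],
    [[0.02, -0.04, -0.02], [0, 0, 0]],
    [[0.02, -0.01, -0.04], [0, 0, 0]],
    [[0, 0, -0.04], [0, 0, 0]],
    [[0, 0, 0], [0, 0, 0]],
  ],
)

```text
t: 11.08
eef_pos: [0.5779, 0.0599, 0.2973]
tool_rot: [-0.698, 0.703, -0.096, 0.097]
contact_force: [-1.2, -1.0, -0.6]
gripper_width: -0.002
```

Run:
```python
from meas import *
st()
c=cam("top");save(c,"t4");W=pts(c);np.savez("t4",W=W,C=c["color"])
D=down(PY);L=(W-PC)@D;x,y,z=L[...,0],L[...,2],W[...,2]
m=(abs(x)<.06)&(abs(y)<.095)&(z>.06)&(z<.082)
for yy in(-.066,-.022,.022,.066):
    k=m&(abs(y-yy)<.02);s=L[k];print(yy,k.sum(),s.mean(0).round(4) if len(s) else "")
k=(x<-.06)&(x>-.2)&(abs(y)<.08)&(z>.1);s=L[k];print("cover",len(s),np.percentile(s,[2,50,98],axis=0).round(3) if len(s) else 0)
a=cv2.resize(c["color"][130:300,150:420],None,fx=2.4,fy=2.4,interpolation=cv2.INTER_CUBIC)
cv2.imwrite("pics/t4c.png",a[:,:,::-1])
```

```text
11.08 [0.5779 0.0599 0.2973] 
 [[ 0.963  0.001  0.27 ]
 [-0.27  -0.007  0.963]
 [ 0.003 -1.    -0.006]] [-1.2 -1.  -0.6] -0.002 [-0.39  0.27  0.22  1.72 -0.06  1.16 -0.43]
-0.066 0 
-0.022 0 
0.022 38 [-0.0155 -0.0773  0.0256]
0.066 17 [ 0.0553 -0.0739  0.0669]
cover 678 [[-0.14  -0.196 -0.028]
 [-0.105 -0.169  0.015]
 [-0.076 -0.103  0.077]]
```

View pics/t4c.png

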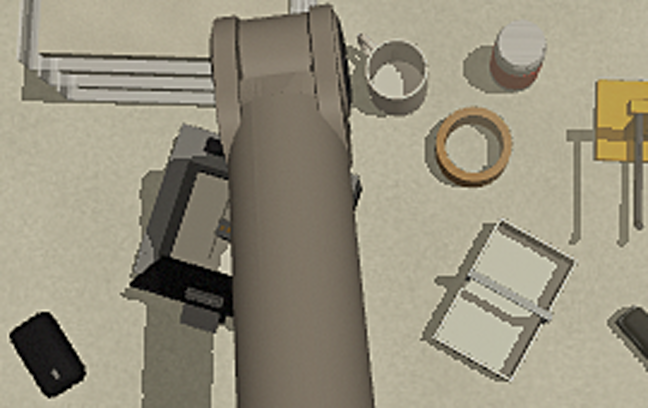

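The arm hides the bay from the top camera. The cover leans back at about 115° by the cloud. I'll use the wrist camera.

```bash
cat > bay.py <<'E'
from meas import *
def bay(c):
    W=pts(c);D=down(PY);L=(W-PC)@D;x,y,z=L[...,0],L[...,2],W[...,2]
    m=(x>-.06)&(x<.04)&(abs(y)<.092)&(z>.06)&(z<.083)
    for yy in(-.066,-.022,.022,.066):
        k=m&(abs(y-yy)<.021)&(abs(x+.012)<.03);s=L[k]
        if len(s)>50:
            lo,hi=np.percentile(s,[2,98],axis=0);ctr=(lo+hi)/2;w=PC+D@np.array([ctr[0],0,ctr[2]])
            print("pack",yy,len(s),"lo",lo.round(3),"hi",hi.round(3),"world",w.round(4),"z",np.median(W[k][:,2]).round(4))
        else: print("none",yy,len(s))
if __name__=="__main__":
    c=cam("wrist");import sys;save(c,sys.argv[1]);bay(c)
E
python3 bay.py w5
```

```text
none -0.066 0
pack -0.022 719 lo [-0.025 -0.081 -0.038] hi [-0.003 -0.063 -0.009] world [0.5205 0.157  0.    ] z 0.0787
pack 0.022 818 lo [-0.025 -0.081  0.003] hi [-0.003 -0.064  0.032] world [0.531  0.1972 0.    ] z 0.0787
none 0.066 0
```

View pics/w5.png

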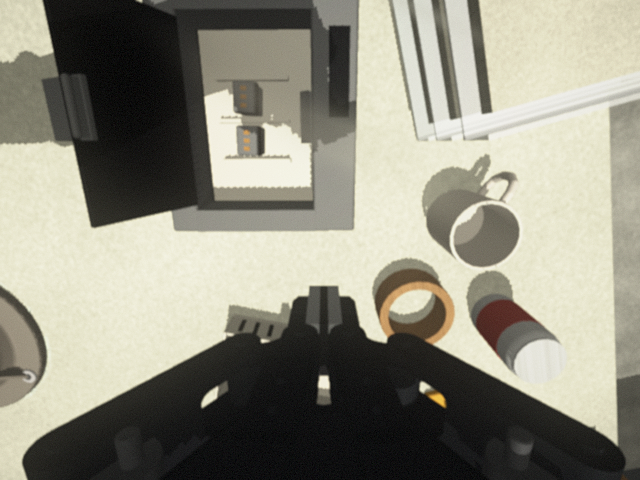

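The wrist view shows two packs, at (250,140) and (246,98); the outer places are empty. The cover leans well back on the left. Grasping pack A (y = -22).

Run:
```python
from h import *
pl(prn(-.0135,-.0225,.16),PY)
```

```text
shift [-0.0782  0.136   0.0726] turn [ 0.16 -0.1   0.02]
```

play_rows(
  increments=[
    [[-0.026, 0, 0.024], [0, 0, 0]],
    [[-0.026, 0, 0.024], [0, 0, 0]],
    [[-0.026, 0.01, 0.024], [0, 0, 0]],
    [[0, 0.03, 0], [0, 0, 0]],
    [[0, 0.035, 0], [0, 0, 0]],
    [[0, 0.035, 0], [0, 0, 0]],
    [[0, 0.026, 0], [0, 0, 0]],
    [[0, 0, 0], [0, 0, 0]],
    [[0, 0, 0], [0, 0, 0]],
  ],
  gripper=0.055,
)

```text
t: 11.93
eef_pos: [0.5207, 0.16, 0.1592]
tool_rot: [-0.7, 0.703, -0.092, 0.091]
contact_force: [-0.1, -0.1, 0.8]
gripper_width: 0.646
```

Run:
```python
from h import *
st();pl(prn(-.0135,-.0225,.051),PY)
```

```text
11.93 [0.5207 0.16   0.1592] 
 [[ 0.967 -0.003  0.256]
 [-0.256 -0.004  0.967]
 [-0.002 -1.    -0.004]] [-0.1 -0.1  0.8] 0.646 [-0.52  0.35  0.14  1.94 -0.06  0.86 -0.62]
shift [ 0.0012  0.1082 -0.0013] turn [ 0.24  0.25 -0.1 ]
```

play_rows(
  increments=[
    [[0.001, 0.025, -0.001], [0, 0.2, 0]],
    [[0, 0.025, 0], [0, 0, 0]],
    [[0, 0.025, 0], [0, 0, 0]],
    [[0, 0.02, 0], [0, 0, 0]],
    [[0, 0.012, 0], [0, 0, 0]],
    [[0, 0, 0], [0, 0, 0]],
    [[0, 0, 0], [0, 0, 0]],
  ],
)

```text
t: 12.52
eef_pos: [0.5243, 0.1581, 0.0546]
tool_rot: [-0.7, 0.701, -0.092, 0.094]
contact_force: [0.8, 0.9, 0.4]
gripper_width: 0.646
```

play_rows(
  increments=[
    [[0, 0, 0], [0, 0, 0]],
    [[0, 0, 0], [0, 0, 0]],
    [[0, 0, 0], [0, 0, 0]],
    [[0, 0, 0], [0, 0, 0]],
    [[0, 0, 0], [0, 0, 0]],
    [[0, 0, 0], [0, 0, 0]],
    [[0, 0, 0], [0, 0, 0]],
  ],
  gripper=0.01,
  grip_force=60,
)

```text
t: 13.1
eef_pos: [0.5246, 0.158, 0.055]
tool_rot: [-0.701, 0.701, -0.092, 0.095]
contact_force: [-1.0, -0.8, 6.3]
gripper_width: 0.245
```

play_rows(
  increments=[
    [[0, -0.01, 0], [0, 0, 0]],
    [[0, -0.02, 0], [0, 0, 0]],
    [[0, -0.03, 0], [0, 0, 0]],
    [[0, -0.03, 0], [0, 0, 0]],
    [[0, -0.03, 0], [0, 0, 0]],
    [[0, -0.03, 0], [0, 0, 0]],
    [[0, -0.03, 0], [0, 0, 0]],
    [[0, -0.03, 0], [0, 0, 0]],
    [[0, 0, 0], [0, 0, 0]],
  ],
)

```text
t: 13.85
eef_pos: [0.5262, 0.1588, 0.2708]
tool_rot: [0.702, -0.699, 0.09, -0.098]
contact_force: [1.2, -0.4, 0.4]
gripper_width: 0.247
```

```bash
cat > bas.py <<'E'
from meas import *
def basket(c=None):
    c=c or cam("top");W=pts(c)
    m=(W[...,2]>.1)&(W[...,2]<.125)&(W[...,0]>.35)&(W[...,0]<.56)&(W[...,1]>-.29)&(W[...,1]<-.03)
    col=c["color"].astype(int);m&=(col.min(-1)>110)
    n,l,s,_=cv2.connectedComponentsWithStats(m.astype(np.uint8));
    out=None
    if n>1:
        k=1+np.argmax(s[1:,4]);S=W[l==k];r=cv2.minAreaRect((S[:,:2]*1000).astype(np.float32))
        b=cv2.boxPoints(r);e=b-np.roll(b,-1,0);L=np.hypot(*e.T);e=e[np.argmax(L)];a=np.degrees(np.arctan2(e[1],e[0]))%180
        print("handle",np.round(r[0],1),np.round(r[1],1),"dir",round(a,2),"z",np.median(S[:,2]).round(4));out=(np.array(r[0])/1000,a)
    m=(W[...,2]>.042)&(W[...,2]<.056)&(W[...,0]>.3)&(W[...,0]<.6)&(W[...,1]>-.3)&(W[...,1]<-.02)&(col.min(-1)>90)&~((W[...,0]>.6))
    n,l,s,_=cv2.connectedComponentsWithStats(cv2.dilate(m.astype(np.uint8),np.ones((3,3))));k=1+np.argmax(s[1:,4]);S=W[(l>0)&m]
    r=cv2.minAreaRect((S[:,:2]*1000).astype(np.float32));print("rim",np.round(r[0],1),np.round(r[1],1),round(r[2],2));return out
E
python3 - <<'E'
from bas import *
o=st();print(o["gripper_width"]*85.4)
p,a=basket()
ux=np.array([np.sin(np.radians(a)),-np.cos(np.radians(a))])
for s in(1,-1):print(s,(p+ux*.055*s).round(4))
for s in(.055,-.055):
    t=p+ux*s
    for k in(a,a-180):print(s,k);pl([t[0],t[1],.25],k)
E
```

```text
13.85 [0.5262 0.1588 0.2708] 
 [[ 0.965  0.012  0.262]
 [-0.262  0.002  0.965]
 [ 0.011 -1.     0.005]] [ 1.2 -0.4  0.4] 0.247 [-0.54  0.23  0.16  1.83 -0.04  1.08 -0.64]
21.057136704017825
handle [ 456.8 -156.1] [115.4  10.3] dir 62.6 z 0.113
rim [ 457.1 -156.2] [116.2 180.5] 62.41
1 [ 0.5056 -0.1815]
-1 [ 0.408  -0.1308]
0.055 62.599365
shift [ 0.0702  0.0174 -0.3332] turn [  0.16 -77.79   0.5 ]
0.055 -117.400635
shift [ 0.0702  0.0174 -0.3332] turn [ -0.53 102.21   0.16]
-0.055 62.599365
shift [-0.0373  0.0166 -0.3099] turn [  0.16 -77.79   0.5 ]
-0.055 -117.400635
shift [-0.0373  0.0166 -0.3099] turn [ -0.53 102.21   0.16]
```

Pack A is held (opening 21 mm), and the basket is still in place. Carrying it to the far side of the arch.

play_rows(
  increments=[
    [[0.0078, 0, -0.037], [0, 0, 0]],
    [[0.0078, 0, -0.037], [0, 0, 0]],
    [[0.0078, 0, -0.037], [0, 0, 0]],
    [[0.0078, 0, -0.037], [0, 0, 0]],
    [[0.0078, 0, -0.037], [0, 0, 0]],
    [[0.0078, 0, -0.037], [0, 0, 0]],
    [[0.0078, 0, -0.037], [0, 0, 0]],
    [[0.0078, 0, -0.037], [0, 0, 0]],
    [[0.0078, 0, -0.037], [0, 0, 0]],
    [[0, 0, 0], [0, -6, 0]],
    [[0, 0, 0], [0, -6, 0]],
    [[0, 0, 0], [0, -6, 0]],
    [[0, 0, 0], [0, -6, 0]],
    [[0, 0, 0], [0, -6, 0]],
    [[0, 0, 0], [0, -6, 0]],
    [[0, 0, 0], [0, -6, 0]],
  ],
)

```text
t: 15.23
eef_pos: [0.5029, -0.1816, 0.2635]
tool_rot: [-0.687, 0.688, 0.165, -0.166]
contact_force: [-0.2, 0.1, -0.7]
gripper_width: 0.248
```

play_rows(
  increments=[
    [[0, 0, 0], [0, -6, 0]],
    [[0, 0, 0], [0, -6, 0]],
    [[0, 0, 0], [0, -6, 0]],
    [[0, 0, 0], [0, -6, 0]],
    [[0, 0, 0], [0, -6, 0]],
    [[0, 0, 0], [0, -5.8, 0]],
    [[0, 0, 0], [0, 0, 0]],
  ],
)

```text
t: 15.82
eef_pos: [0.503, -0.1817, 0.2636]
tool_rot: [-0.603, 0.604, 0.368, -0.369]
contact_force: [-0.5, 0.4, -0.7]
gripper_width: 0.247
```

Run:
```python
from bas import *
o=st()
p=np.array([.4568,-.1560]);a=62.55
ux=np.array([np.sin(np.radians(a)),-np.cos(np.radians(a))]);t=p+ux*.055
pl([t[0],t[1],.14],a)
c=cam("top");save(c,"t6");basket(c)
```

```text
15.82 [ 0.503  -0.1817  0.2636] 
 [[ 0.457 -0.    -0.89 ]
 [ 0.89  -0.002  0.457]
 [-0.002 -1.    -0.001]] [-0.5  0.4 -0.7] 0.247 [ 0.07  0.21  0.18  1.86 -0.04  1.07  1.37]
shift [ 0.0017  0.1236 -0.0021] turn [ 0.04  0.27 -0.11]
handle [ 468.3 -134.3] [44.8 10. ] dir 61.22 z 0.1135
rim [ 464.8 -140.4] [ 81.2 179.3] 62.39
```

play_rows(
  increments=[
    [[0.002, 0.03, -0.002], [0, 0, 0]],
    [[0, 0.035, 0], [0, 0, 0]],
    [[0, 0.035, 0], [0, 0, 0]],
    [[0, 0.035, 0], [0, 0, 0]],
    [[0, 0.03, 0], [0, 0, 0]],
    [[0, 0.025, 0], [0, 0, 0]],
    [[0, 0.02, 0], [0, 0, 0]],
    [[0, 0.01, 0], [0, 0, 0]],
    [[0, 0, 0], [0, 0, 0]],
    [[0, 0, 0], [0, 0, 0]],
  ],
)

```text
t: 16.7
eef_pos: [0.5068, -0.1816, 0.0444]
tool_rot: [-0.603, 0.605, 0.367, -0.367]
contact_force: [-0.5, -0.4, 0.2]
gripper_width: 0.243
```

Run:
```python
from h import *
st();pl([.5056,-.1814,.034],62.5)
```

```text
16.7 [ 0.5068 -0.1816  0.0444] 
 [[ 0.461  0.001 -0.887]
 [ 0.887 -0.002  0.461]
 [-0.002 -1.    -0.002]] [-0.5 -0.4  0.2] 0.243 [ 0.12  0.51  0.14  2.03 -0.11  0.6   1.42]
shift [-0.0004  0.0104  0.0012] turn [ 0.11  0.04 -0.1 ]
```

play_rows(
  increments=[
    [[0, 0.005, 0.001], [0, 0, 0]],
    [[0, 0.005, 0], [0, 0, 0]],
    [[0, 0.002, 0], [0, 0, 0]],
    [[0, 0, 0], [0, 0, 0]],
  ],
)

```text
t: 17.03
eef_pos: [0.506, -0.181, 0.0323]
tool_rot: [-0.603, 0.605, 0.367, -0.367]
contact_force: [-0.5, -0.0, -0.5]
gripper_width: 0.247
```

play_rows(
  increments=[
    [[0, 0, 0], [0, 0, 0]],
    [[0, 0, 0], [0, 0, 0]],
    [[0, 0, 0], [0, 0, 0]],
    [[0, 0, 0], [0, 0, 0]],
    [[0, -0.01, 0], [0, 0, 0]],
    [[0, -0.02, 0], [0, 0, 0]],
    [[0, -0.03, 0], [0, 0, 0]],
    [[0, -0.04, 0], [0, 0, 0]],
    [[0, -0.04, 0], [0, 0, 0]],
    [[0, -0.04, 0], [0, 0, 0]],
    [[0, -0.04, 0], [0, 0, 0]],
    [[0, 0, 0], [0, 0, 0]],
  ],
  gripper=0.038,
)

```text
t: 18.03
eef_pos: [0.5096, -0.182, 0.2614]
tool_rot: [-0.6, 0.609, 0.371, -0.363]
contact_force: [1.2, -0.5, -0.3]
gripper_width: 0.444
```

```bash
cat > pk.py <<'E'
from meas import *
def inbasket(c):
    W=pts(c);col=c["color"].astype(int)
    m=(W[...,2]>.015)&(W[...,2]<.075)&(col.max(-1)<120)&(W[...,0]>.36)&(W[...,0]<.56)&(W[...,1]>-.25)&(W[...,1]<-.06)
    n,l,s,_=cv2.connectedComponentsWithStats(m.astype(np.uint8))
    for k in range(1,n):
        if s[k,4]>20:print("dark",s[k,4],np.percentile(W[l==k],[3,97],axis=0).round(3).tolist())
E
python3 - <<'E'
from h import *
from pk import inbasket
st()
pl(prn(-.0135,.0225,.25),PY)
c=cam("wrist");save(c,"w7");inbasket(c)
E
```

```text
18.03 [ 0.5096 -0.182   0.2614] 
 [[ 0.46   0.016 -0.888]
 [ 0.888 -0.005  0.46 ]
 [ 0.003 -1.    -0.016]] [ 1.2 -0.5 -0.3] 0.444 [ 0.06  0.22  0.19  1.86 -0.05  1.05  1.37]
shift [0.3511 0.0098 0.156 ] turn [ 0.68 77.68  0.75]
dark 982 [[0.362, -0.151, 0.016], [0.448, -0.07, 0.05]]
dark 83 [[0.361, -0.176, 0.019], [0.377, -0.167, 0.046]]
dark 199 [[0.39, -0.202, 0.016], [0.428, -0.183, 0.056]]
dark 35 [[0.465, -0.105, 0.017], [0.474, -0.1, 0.043]]
dark 1169 [[0.448, -0.242, 0.016], [0.555, -0.118, 0.046]]
dark 235 [[0.489, -0.195, 0.02], [0.522, -0.166, 0.056]]
```

View pics/w7.png

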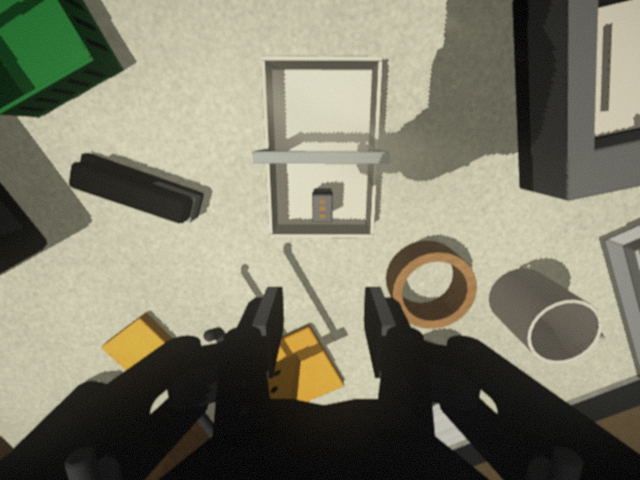

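Pack A stands upright in the far half at (322,204). Fetching pack B.

play_rows(
  increments=[
    [[0.0351, 0, 0.0156], [0, 0, 0]],
    [[0.0351, 0, 0.0156], [0, 0, 0]],
    [[0.0351, 0, 0.0156], [0, 0, 0]],
    [[0.0351, 0, 0.0156], [0, 0, 0]],
    [[0.0351, 0, 0.0156], [0, 0, 0]],
    [[0.0351, 0, 0.0156], [0, 0, 0]],
    [[0.0351, 0, 0.0156], [0, 0, 0]],
    [[0.0351, 0, 0.0156], [0, 0, 0]],
    [[0.0351, 0, 0.0156], [0, 0, 0]],
    [[0.0351, 0, 0.0156], [0, 0, 0]],
    [[0, 0, 0], [0, 6, 0]],
    [[0, 0, 0], [0, 6, 0]],
    [[0, 0, 0], [0, 6, 0]],
    [[0, 0, 0], [0, 6, 0]],
    [[0, 0, 0], [0, 6, 0]],
    [[0, 0, 0], [0, 6, 0]],
  ],
  gripper=0.055,
)

```text
t: 19.42
eef_pos: [0.5278, 0.2025, 0.2506]
tool_rot: [-0.687, 0.69, 0.161, -0.161]
contact_force: [0.5, -0.2, 0.7]
gripper_width: 0.645
```

play_rows(
  increments=[
    [[0, 0, 0], [0, 6, 0]],
    [[0, 0, 0], [0, 6, 0]],
    [[0, 0, 0], [0, 6, 0]],
    [[0, 0, 0], [0, 6, 0]],
    [[0, 0, 0], [0, 6, 0]],
    [[0, 0, 0], [0, 6, 0]],
    [[0, 0, 0], [0, 5.7, 0]],
    [[0, 0, 0], [0, 0, 0]],
  ],
)

```text
t: 20.08
eef_pos: [0.5278, 0.2026, 0.2506]
tool_rot: [-0.7, 0.702, -0.094, 0.094]
contact_force: [-0.5, -0.8, 0.7]
gripper_width: 0.647
```

Run:
```python
from h import *
st();pl(prn(-.0135,.0225,.14),PY)
```

```text
20.08 [0.5278 0.2026 0.2506] 
 [[ 0.965 -0.     0.263]
 [-0.263 -0.003  0.965]
 [ 0.001 -1.    -0.003]] [-0.5 -0.8  0.7] 0.647 [-0.62  0.28  0.18  1.81 -0.05  1.06 -0.69]
shift [0.0052 0.1106 0.0006] turn [ 0.18 -0.17  0.05]
```

play_rows(
  increments=[
    [[0.005, 0.03, -0.002], [0, 0, 0]],
    [[0, 0.04, 0], [0, 0, 0]],
    [[0, 0.04, 0], [0, 0, 0]],
    [[0, 0.035, 0], [0, 0, 0]],
    [[0, 0.025, 0], [0, 0, 0]],
    [[0, 0.02, 0], [0, 0, 0]],
    [[0, 0.009, 0], [0, 0, 0]],
    [[0, 0, 0], [0, 0, 0]],
    [[0, 0, 0], [0, 0, 0]],
  ],
)

```text
t: 20.83
eef_pos: [0.5332, 0.1991, 0.0526]
tool_rot: [-0.7, 0.702, -0.092, 0.093]
contact_force: [0.5, 0.4, -0.5]
gripper_width: 0.642
```

play_rows(
  increments=[
    [[0, 0, 0], [0, 0, 0]],
    [[0, 0, 0], [0, 0, 0]],
    [[0, 0, 0], [0, 0, 0]],
    [[0, 0, 0], [0, 0, 0]],
    [[0, 0, 0], [0, 0, 0]],
    [[0, 0, 0], [0, 0, 0]],
    [[0, 0, 0], [0, 0, 0]],
  ],
  gripper=0.01,
)

```text
t: 21.42
eef_pos: [0.5341, 0.1998, 0.0539]
tool_rot: [-0.701, 0.701, -0.091, 0.094]
contact_force: [-1.8, -0.3, 7.1]
gripper_width: 0.249
```

play_rows(
  increments=[
    [[0, -0.01, 0], [0, 0, 0]],
    [[0, -0.02, 0], [0, 0, 0]],
    [[0, -0.03, 0], [0, 0, 0]],
    [[0, -0.03, 0], [0, 0, 0]],
    [[0, -0.03, 0], [0, 0, 0]],
    [[0, -0.03, 0], [0, 0, 0]],
    [[0, -0.03, 0], [0, 0, 0]],
    [[0, -0.03, 0], [0, 0, 0]],
    [[0, 0, 0], [0, 0, 0]],
  ],
)

```text
t: 22.17
eef_pos: [0.5357, 0.2007, 0.2696]
tool_rot: [0.702, -0.699, 0.089, -0.097]
contact_force: [1.4, 0.5, 0.4]
gripper_width: 0.246
```

Run:
```python
from bas import *
o=st();print(o["gripper_width"]*85.4)
p,a=basket()
ux=np.array([np.sin(np.radians(a)),-np.cos(np.radians(a))]);t=p-ux*.05;print(t)
pl([t[0],t[1],.26],a)
```

```text
22.17 [0.5357 0.2007 0.2696] 
 [[ 0.965  0.011  0.26 ]
 [-0.26   0.003  0.965]
 [ 0.01  -1.     0.006]] [1.4 0.5 0.4] 0.246 [-0.62  0.27  0.19  1.78 -0.05  1.09 -0.68]
21.005300061616538
handle [ 456.5 -156. ] [115.4  10.2] dir 62.86 z 0.1135
rim [ 457.  -156.2] [116.3 180.3] 62.39
[ 0.41202916 -0.1332216 ]
shift [-0.0315  0.0053 -0.3539] turn [  0.13 -77.94   0.48]
```

play_rows(
  increments=[
    [[-0.0032, 0, -0.0354], [0, 0, 0]],
    [[-0.0032, 0, -0.0354], [0, 0, 0]],
    [[-0.0032, 0, -0.0354], [0, 0, 0]],
    [[-0.0032, 0, -0.0354], [0, 0, 0]],
    [[-0.0032, 0, -0.0354], [0, 0, 0]],
    [[-0.0032, 0, -0.0354], [0, 0, 0]],
    [[-0.0032, 0, -0.0354], [0, 0, 0]],
    [[-0.0032, 0, -0.0354], [0, 0, 0]],
    [[-0.0032, 0, -0.0354], [0, 0, 0]],
    [[-0.0032, 0, -0.0354], [0, 0, 0]],
    [[0, 0, 0], [0, -6, 0]],
    [[0, 0, 0], [0, -6, 0]],
    [[0, 0, 0], [0, -6, 0]],
    [[0, 0, 0], [0, -6, 0]],
    [[0, 0, 0], [0, -6, 0]],
    [[0, 0, 0], [0, -6, 0]],
  ],
)

```text
t: 23.55
eef_pos: [0.4088, -0.1337, 0.2622]
tool_rot: [-0.694, 0.696, 0.13, -0.13]
contact_force: [-0.6, -0.1, -0.3]
gripper_width: 0.249
```

play_rows(
  increments=[
    [[0, 0, 0], [0, -6, 0]],
    [[0, 0, 0], [0, -6, 0]],
    [[0, 0, 0], [0, -6, 0]],
    [[0, 0, 0], [0, -6, 0]],
    [[0, 0, 0], [0, -6, 0]],
    [[0, 0, 0], [0, -6, 0]],
    [[0, 0, 0], [0, -5.6, 0]],
    [[0, 0, 0], [0, 0, 0]],
  ],
)

```text
t: 24.22
eef_pos: [0.4089, -0.1337, 0.2623]
tool_rot: [-0.603, 0.604, 0.368, -0.368]
contact_force: [0.4, 0.4, -0.3]
gripper_width: 0.243
```

Run:
```python
from bas import *
o=st();pl([.412,-.1332,.05],62.55)
basket()
```

```text
24.22 [ 0.4089 -0.1337  0.2623] 
 [[ 0.458 -0.    -0.889]
 [ 0.889 -0.002  0.458]
 [-0.002 -1.    -0.001]] [ 0.4  0.4 -0.3] 0.243 [-0.24  0.01  0.42  2.09 -0.    1.04  1.28]
shift [ 0.0023  0.2123 -0.0024] turn [ 0.04  0.17 -0.12]
handle [ 483.4 -106.4] [6.  3.2] dir 2.22 z 0.1118
rim [ 458.7 -152.9] [109.7 179.7] 62.05
```

play_rows(
  increments=[
    [[0.002, 0.03, -0.002], [0, 0, 0]],
    [[0, 0.035, 0], [0, 0, 0]],
    [[0, 0.035, 0], [0, 0, 0]],
    [[0, 0.035, 0], [0, 0, 0]],
    [[0, 0.03, 0], [0, 0, 0]],
    [[0, 0.025, 0], [0, 0, 0]],
    [[0, 0.02, 0], [0, 0, 0]],
    [[0, 0.01, 0], [0, 0, 0]],
    [[0, 0, 0], [0, 0, 0]],
    [[0, 0, 0], [0, 0, 0]],
  ],
)

```text
t: 25.1
eef_pos: [0.4127, -0.1336, 0.0431]
tool_rot: [-0.604, 0.606, 0.366, -0.367]
contact_force: [0.7, 0.3, -1.2]
gripper_width: 0.244
```

Run:
```python
from h import *
st();pl([.412,-.1332,.033],62.5)
```

```text
25.1 [ 0.4127 -0.1336  0.0431] 
 [[ 0.463  0.001 -0.886]
 [ 0.886 -0.002  0.463]
 [-0.002 -1.    -0.002]] [ 0.7  0.3 -1.2] 0.244 [-0.11  0.41  0.33  2.28 -0.27  0.49  1.53]
shift [0.0001 0.0101 0.0008] turn [ 0.09 -0.07 -0.1 ]
```

play_rows(
  increments=[
    [[0, 0.005, 0.001], [0, 0, 0]],
    [[0, 0.005, 0], [0, 0, 0]],
    [[0, 0.002, 0], [0, 0, 0]],
    [[0, 0, 0], [0, 0, 0]],
  ],
)

```text
t: 25.43
eef_pos: [0.4121, -0.1329, 0.0311]
tool_rot: [-0.603, 0.605, 0.367, -0.367]
contact_force: [-0.1, -0.3, -2.0]
gripper_width: 0.245
```

play_rows(
  increments=[
    [[0, 0, 0], [0, 0, 0]],
    [[0, 0, 0], [0, 0, 0]],
    [[0, 0, 0], [0, 0, 0]],
    [[0, 0, 0], [0, 0, 0]],
    [[0, -0.01, 0], [0, 0, 0]],
    [[0, -0.02, 0], [0, 0, 0]],
    [[0, -0.03, 0], [0, 0, 0]],
    [[0, -0.04, 0], [0, 0, 0]],
    [[0, -0.04, 0], [0, 0, 0]],
    [[0, -0.04, 0], [0, 0, 0]],
    [[0, -0.04, 0], [0, 0, 0]],
    [[0, 0, 0], [0, 0, 0]],
  ],
  gripper=0.038,
)

```text
t: 26.43
eef_pos: [0.4154, -0.1337, 0.2587]
tool_rot: [-0.601, 0.608, 0.371, -0.363]
contact_force: [1.1, -1.0, -0.1]
gripper_width: 0.447
```

Run:
```python
from h import *
st()
pl(prn(-.17,.06,.25),PY)
c=cam("wrist");save(c,"w8")
```

```text
26.43 [ 0.4154 -0.1337  0.2587] 
 [[ 0.462  0.014 -0.887]
 [ 0.887 -0.002  0.462]
 [ 0.005 -1.    -0.014]] [ 1.1 -1.  -0.1] 0.447 [-0.28  0.02  0.46  2.09 -0.01  1.02  1.28]
shift [0.3545 0.0074 0.2116] turn [ 0.49 77.57  0.76]
```

View pics/w8.png

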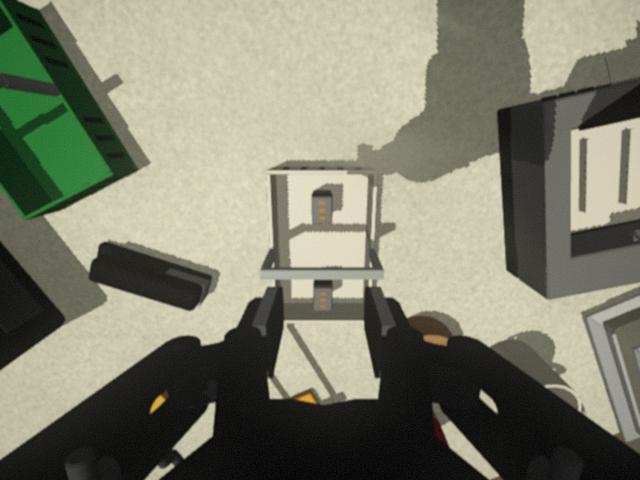

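Both packs stand upright, one on each side of the arch, at (322,207) and (322,296). Now to close the cover, approaching from behind it.

play_rows(
  increments=[
    [[0.035, 0, 0.0069], [0, 0, 0]],
    [[0.035, 0, 0.0069], [0, 0, 0]],
    [[0.035, 0, 0.0069], [0, 0, 0]],
    [[0.035, 0, 0.0069], [0, 0, 0]],
    [[0.035, 0, 0.0069], [0, 0, 0]],
    [[0.035, 0, 0.0069], [0, 0, 0]],
    [[0, 0, 0], [0, 6, 0]],
    [[0, 0, 0], [0, 6, 0]],
    [[0, 0, 0], [0, 6, 0]],
    [[0, 0, 0], [0, 6, 0]],
    [[0, 0, 0], [0, 6, 0]],
    [[0, 0, 0], [0, 6, 0]],
    [[0, 0, 0], [0, 6, 0]],
    [[0, 0, 0], [0, 6, 0]],
    [[0, 0, 0], [0, 6, 0]],
    [[0, 0, 0], [0, 6, 0]],
    [[0, 0, 0], [0, 6, 0]],
    [[0, 0, 0], [0, 6, 0]],
    [[0, 0, 0], [0, 5.6, 0]],
    [[0, 0, 0], [0, 0, 0]],
  ],
  gripper=0.0,
)

```text
t: 28.15
eef_pos: [0.4709, 0.0725, 0.2498]
tool_rot: [-0.7, 0.702, -0.094, 0.094]
contact_force: [0.2, -0.2, -0.2]
gripper_width: -0.002
```

Run:
```python
from h import *
st()
pl(prn(-.17,.06,.25),PY)
```

```text
28.15 [0.4709 0.0725 0.2498] 
 [[ 0.965 -0.001  0.264]
 [-0.264 -0.003  0.965]
 [ 0.    -1.    -0.003]] [ 0.2 -0.2 -0.2] -0.002 [-0.63  0.12  0.38  2.01 -0.05  1.02 -0.49]
shift [-0.1307 -0.0008  0.1778] turn [ 0.19 -0.18  0.02]
```

play_rows(
  increments=[
    [[0, 0, 0.036], [0, 0, 0]],
    [[0, 0, 0.036], [0, 0, 0]],
    [[0, 0, 0.036], [0, 0, 0]],
    [[-0.015, 0, 0.035], [0, 0, 0]],
    [[-0.025, 0, 0.035], [0, 0, 0]],
    [[-0.03, 0, 0], [0, 0, 0]],
    [[-0.03, 0, 0], [0, 0, 0]],
    [[-0.03, 0, 0], [0, 0, 0]],
    [[0, 0.03, 0], [0, 0, 0]],
    [[0, 0.03, 0], [0, 0, 0]],
    [[0, 0.03, 0], [0, 0, 0]],
    [[0, 0, 0], [0, 0, 0]],
  ],
)

```text
t: 29.15
eef_pos: [0.3897, 0.2743, 0.1552]
tool_rot: [-0.698, 0.705, -0.093, 0.09]
contact_force: [-1.4, -1.0, -0.6]
gripper_width: 0.001
```

Run:
```python
from h import *
st()
pl(prn(-.17,.06,.155),PY)
c=cam("side");save(c,"s9")
```

```text
29.15 [0.3897 0.2743 0.1552] 
 [[ 0.967 -0.006  0.257]
 [-0.257 -0.01   0.966]
 [-0.003 -1.    -0.011]] [-1.4 -1.  -0.6] 0.001 [-0.93  0.26  0.22  2.1  -0.07  0.81 -0.93]
shift [0.0009 0.0001 0.0045] turn [ 0.62  0.23 -0.17]
```

View pics/s9.png

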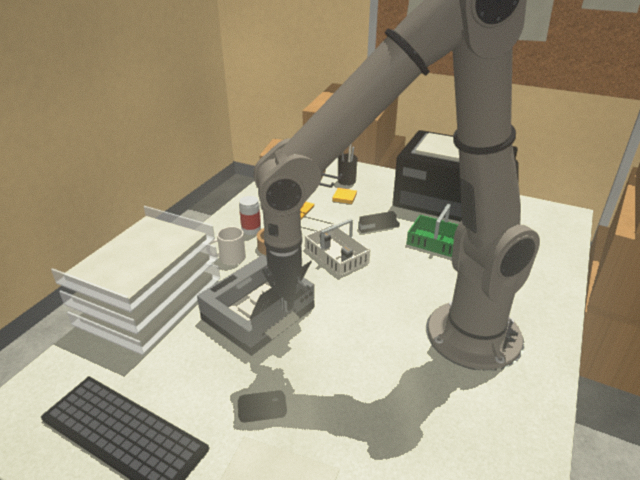

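The gripper is behind the cover on the robot's side, and the basket at (337,248) holds the packs. Pushing the cover down.

play_rows(
  increments=[
    [[0.0125, 0, 0], [0, 0, 0]],
    [[0.0125, 0, 0], [0, 0, 0]],
    [[0.0125, 0, 0], [0, 0, 0]],
    [[0.0125, 0, 0], [0, 0, 0]],
    [[0.0125, 0, 0], [0, 0, 0]],
    [[0.0125, 0, 0], [0, 0, 0]],
    [[0.0125, 0, 0], [0, 0, 0]],
    [[0.0125, 0, 0], [0, 0, 0]],
    [[0.0125, 0, 0], [0, 0, 0]],
    [[0.0125, 0, 0], [0, 0, 0]],
    [[0.0125, 0, 0], [0, 0, 0]],
    [[0.0125, 0, 0], [0, 0, 0]],
    [[0, 0, 0], [0, 0, 0]],
  ],
)

```text
t: 30.28
eef_pos: [0.5411, 0.2366, 0.1605]
tool_rot: [-0.7, 0.702, -0.092, 0.095]
contact_force: [0.4, -0.3, -0.3]
gripper_width: -0.004
```

Run:
```python
from h import *
st()
pl(prn(.02,.06,.155),PY)
```

```text
30.28 [0.5411 0.2366 0.1605] 
 [[ 0.965  0.004  0.263]
 [-0.263 -0.003  0.965]
 [ 0.004 -1.    -0.002]] [ 0.4 -0.3 -0.3] -0.004 [-0.72  0.42  0.26  1.85 -0.13  0.89 -0.67]
shift [0.0348 0.0056 0.0015] turn [ 0.11 -0.12  0.26]
```

play_rows(
  increments=[
    [[0.0125, 0, 0], [0, 0, 0]],
    [[0.0125, 0, 0], [0, 0, 0]],
    [[0.01, 0, 0], [0, 0, 0]],
    [[0, 0.012, 0], [0, 0, 0]],
    [[0, 0.012, 0], [0, 0, 0]],
    [[0, 0.012, 0], [0, 0, 0]],
    [[0, 0.012, 0], [0, 0, 0]],
    [[0, 0, 0], [0, 0, 0]],
  ],
)

```text
t: 30.95
eef_pos: [0.5934, 0.224, 0.1199]
tool_rot: [0.703, -0.698, 0.081, -0.111]
contact_force: [37.3, -11.0, 14.0]
gripper_width: -0.001
```

Run:
```python
from h import *
st()
pl(prn(.025,.06,.09),PY)
c=cam("side");W=pts(c);D=down(PY);L=(W-PC)@D
m=(abs(L[...,2])<.085)&(L[...,0]>-.06)&(L[...,0]<.04)&(c["color"].max(-1)<70)
s=L[m];
for y0 in(-.08,-.05,.01):
    k=s[(s[:,2]>y0)&(s[:,2]<y0+.03)];print(len(k));
    for a in np.arange(-.06,.04,.02):
        q=k[(k[:,0]>a)&(k[:,0]<a+.02)];print(round(a,2),len(q),np.median(-q[:,1]).round(4) if len(q) else "")
```

```text
30.95 [0.5934 0.224  0.1199] 
 [[ 0.962  0.043  0.268]
 [-0.268  0.001  0.963]
 [ 0.041 -0.999  0.012]] [ 37.3 -11.   14. ] -0.001 [-0.66  0.52  0.26  1.8  -0.15  0.8  -0.6 ]
shift [-0.0151  0.0293 -0.0005] turn [-0.68 -0.46  2.36]
0
-0.06 0 
-0.04 0 
-0.02 0 
0.0 0 
0.02 0 
0
-0.06 0 
-0.04 0 
-0.02 0 
0.0 0 
0.02 0 
0
-0.06 0 
-0.04 0 
-0.02 0 
0.0 0 
0.02 0
```

A 37 N side load is unexpected, so I'll back up and look.

play_rows(
  increments=[
    [[0, -0.012, 0], [0, 0, 0]],
    [[0, -0.012, 0], [0, 0, 0]],
    [[0, -0.012, 0], [0, 0, 0]],
    [[0, -0.012, 0], [0, 0, 0]],
    [[0, 0, 0], [0, 0, 0]],
  ],
)

```text
t: 31.42
eef_pos: [0.5725, 0.2295, 0.162]
tool_rot: [-0.701, 0.701, -0.091, 0.094]
contact_force: [0.1, 0.7, 0.1]
gripper_width: 0.003
```

Run:
```python
from h import *
o=st();D=down(PY);print(D.T@(np.array(o["eef_pos"])-PC))
a=cam("side");b=cam("wrist")
i=cv2.resize(a["color"][190:370,160:360],(520,468),interpolation=cv2.INTER_CUBIC)
j=cv2.resize(b["color"],(624,468))[:, :270]
cv2.imwrite("pics/m10.png",np.hstack([i,j])[:,:,::-1])
```

```text
31.42 [0.5725 0.2295 0.162 ] 
 [[ 0.966  0.003  0.26 ]
 [-0.26  -0.001  0.966]
 [ 0.004 -1.     0.   ]] [0.1 0.7 0.1] 0.003 [-0.68  0.46  0.26  1.78 -0.14  0.91 -0.62]
[ 0.01732756 -0.16196588  0.05987185]
```

View pics/m10.png

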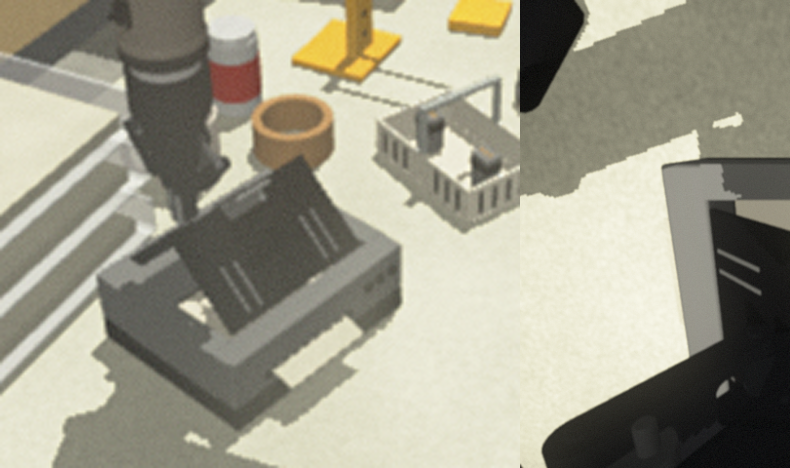

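The side crop shows the cover stopped at about 45°, with the fingers past its free edge on the far side. The descent had wedged against that edge. I'll lift over it, come back, and press down on the outer face.

play_rows(
  increments=[
    [[0, -0.025, 0], [0, 0, 0]],
    [[0, -0.025, 0], [0, 0, 0]],
    [[-0.016, 0, 0], [0, 0, 0]],
    [[-0.016, 0, 0], [0, 0, 0]],
    [[0, 0.02, 0], [0, 0, 0]],
    [[0, 0.02, 0], [0, 0, 0]],
    [[0, 0.015, 0], [0, 0, 0]],
    [[0, 0.012, 0], [0, 0, 0]],
    [[0, 0.01, 0], [0, 0, 0]],
    [[0, 0, 0], [0, 0, 0]],
  ],
)

```text
t: 32.35
eef_pos: [0.5392, 0.2367, 0.1305]
tool_rot: [-0.699, 0.703, -0.093, 0.092]
contact_force: [0.2, -0.2, 0.2]
gripper_width: 0.001
```

Run:
```python
from h import *
o=st();D=down(PY);print(D.T@(np.array(o["eef_pos"])-PC))
c=cam("side");save(c,"s11")
```

```text
32.35 [0.5392 0.2367 0.1305] 
 [[ 0.966 -0.003  0.26 ]
 [-0.26  -0.005  0.966]
 [-0.001 -1.    -0.005]] [ 0.2 -0.2  0.2] 0.001 [-0.71  0.46  0.25  1.87 -0.14  0.84 -0.65]
[-0.01674593 -0.1305162   0.05812918]
```

play_rows(
  increments=[
    [[0.009, 0.006, 0], [0, 0, 0]],
    [[0.009, 0.006, 0], [0, 0, 0]],
    [[0.009, 0.006, 0], [0, 0, 0]],
    [[0.005, 0.008, 0], [0, 0, 0]],
    [[0.005, 0.006, 0], [0, 0, 0]],
    [[0, 0, 0], [0, 0, 0]],
  ],
)

```text
t: 32.9
eef_pos: [0.5773, 0.2264, 0.0997]
tool_rot: [-0.7, 0.702, -0.093, 0.093]
contact_force: [0.6, -0.2, 0.3]
gripper_width: 0.003
```

Run:
```python
from h import *
o=st();D=down(PY);print(D.T@(np.array(o["eef_pos"])-PC))
a=cam("side");b=cam("wrist")
i=cv2.resize(a["color"][190:370,160:360],(520,468),interpolation=cv2.INTER_CUBIC)
j=cv2.resize(b["color"],(624,468))[:, :270]
cv2.imwrite("pics/m12.png",np.hstack([i,j])[:,:,::-1])
```

```text
32.9 [0.5773 0.2264 0.0997] 
 [[ 0.965  0.     0.261]
 [-0.261 -0.004  0.965]
 [ 0.001 -1.    -0.004]] [ 0.6 -0.2  0.3] 0.003 [-0.65  0.54  0.24  1.81 -0.17  0.81 -0.6 ]
[ 0.02274127 -0.09971434  0.05808621]
```

View pics/m12.png

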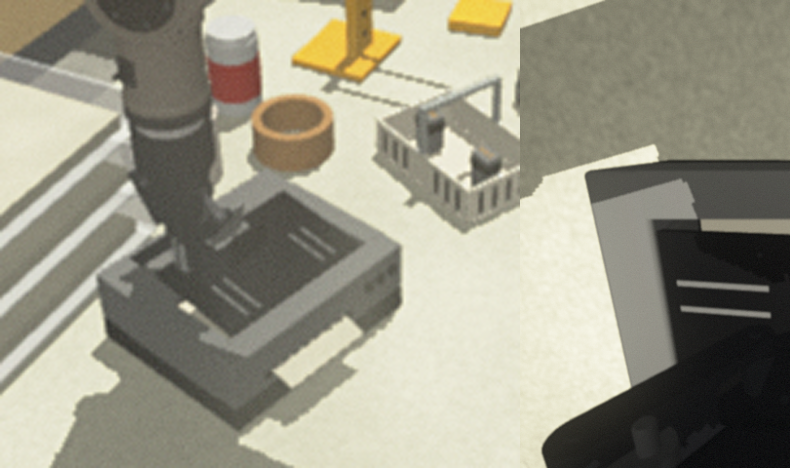

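The cover is nearly flat. Now pressing its free edge down in small steps.

play_rows(
  increments=[
    [[0, 0.004, 0], [0, 0, 0]],
    [[0, 0.004, 0], [0, 0, 0]],
    [[0, 0.003, 0], [0, 0, 0]],
    [[0, 0.002, 0], [0, 0, 0]],
    [[0, 0, 0], [0, 0, 0]],
  ],
)

```text
t: 33.42
eef_pos: [0.576, 0.2277, 0.0878]
tool_rot: [-0.7, 0.702, -0.092, 0.093]
contact_force: [0.2, 0.1, -0.1]
gripper_width: -0.001
```

play_rows(
  increments=[
    [[0, 0.0015, 0], [0, 0, 0]],
    [[0, 0.0015, 0], [0, 0, 0]],
    [[0, 0.001, 0], [0, 0, 0]],
    [[0, 0, 0], [0, 0, 0]],
  ],
)

```text
t: 33.75
eef_pos: [0.5765, 0.2277, 0.085]
tool_rot: [-0.7, 0.702, -0.092, 0.093]
contact_force: [-3.0, -0.8, 6.2]
gripper_width: -0.001
```

play_rows(
  increments=[
    [[0, 0.0015, 0], [0, 0, 0]],
    [[0, 0.0015, 0], [0, 0, 0]],
    [[0, 0.001, 0], [0, 0, 0]],
    [[0, 0, 0], [0, 0, 0]],
    [[0, 0, 0], [0, 0, 0]],
  ],
)

```text
t: 34.17
eef_pos: [0.5767, 0.2278, 0.0844]
tool_rot: [-0.701, 0.701, -0.092, 0.093]
contact_force: [-12.6, -4.3, 34.2]
gripper_width: -0.001
```

play_rows(
  increments=[
    [[0, -0.005, 0], [0, 0, 0]],
    [[0, -0.02, 0], [0, 0, 0]],
    [[0, -0.03, 0], [0, 0, 0]],
    [[0, -0.04, 0], [0, 0, 0]],
    [[0, -0.04, -0.02], [0, 0, 0]],
    [[0, -0.04, -0.04], [0, 0, 0]],
    [[0, -0.02, -0.04], [0, 0, 0]],
    [[0, 0, -0.04], [0, 0, 0]],
    [[0, 0, -0.04], [0, 0, 0]],
    [[0, 0, 0], [0, 0, 0]],
  ],
)

```text
t: 35.0
eef_pos: [0.5317, 0.059, 0.2618]
tool_rot: [-0.699, 0.702, -0.096, 0.097]
contact_force: [-0.5, -1.0, -0.6]
gripper_width: 0.003
```

Run:
```python
from h import *
o=st()
c=cam("wrist");save(c,"w13");W=pts(c);D=down(PY);L=(W-PC)@D;x,y,z=L[...,0],L[...,2],W[...,2]
dark=c["color"].max(-1)<110
for a in np.arange(-.065,.04,.015):
    k=(x>a)&(x<a+.01)&(abs(y)>.026)&(abs(y)<.084)&(z>.06);print(round(a,3),k.sum(),np.median(z[k]).round(4) if k.any() else "")
k=(x>.06)&(x<.09)&(abs(y)<.08);print("frame",np.median(z[k]))
F=W[(z>.103)&(z<.13)&(abs(x-.02)<.04)&(abs(y)<.03)];Lf=(F-PC)@D;print(len(F),np.percentile(Lf,[1,99],axis=0).round(4))
```

```text
35.0 [0.5317 0.059  0.2618] 
 [[ 0.963  0.001  0.271]
 [-0.27  -0.005  0.963]
 [ 0.003 -1.    -0.004]] [-0.5 -1.  -0.6] 0.003 [-0.53  0.22  0.35  1.87 -0.08  1.06 -0.42]
-0.065 1401 0.086
-0.05 1394 0.086
-0.035 1388 0.086
-0.02 1406 0.086
-0.005 1390 0.0859
0.01 1389 0.0859
0.025 1370 0.0859
0.04 104 0.0853
frame 0.0861035626108862
777 [[-0.0003 -0.1155 -0.0234]
 [ 0.0366 -0.1042  0.0198]]
```

View pics/w13.png

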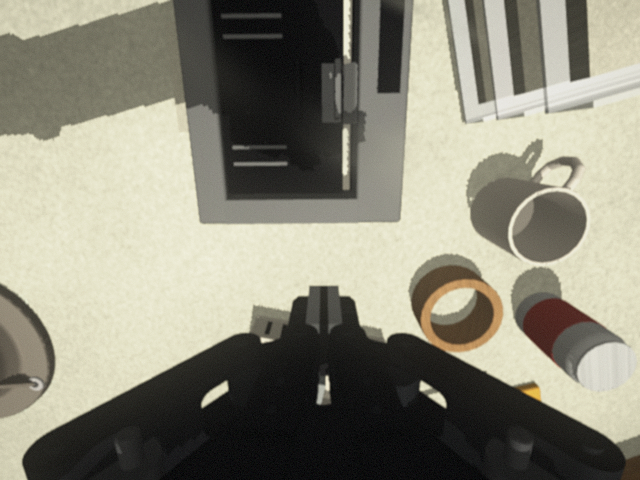

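Every row along the cover reads 0.086 m, level with the frame at 0.0861, and fin to tab measures about 37 mm, so the tab is out and the cover is home. Next is the basket handle.

Run:
```python
from bas import *
c=cam("top");p,a=basket(c);pl([p[0],p[1],.2],a-90)
```

```text
handle [ 457.1 -156.2] [115.1   9.7] dir 62.08 z 0.1137
rim [ 457.3 -156.1] [115.9 180.4] 62.39
shift [-0.0148  0.0617 -0.2347] turn [ 0.06 12.63  0.13]
```

play_rows(
  increments=[
    [[-0.0025, 0, -0.039], [0, 0, 0]],
    [[-0.0025, 0, -0.039], [0, 0, 0]],
    [[-0.0025, 0, -0.039], [0, 0, 0]],
    [[-0.0025, 0, -0.039], [0, 0, 0]],
    [[-0.0025, 0, -0.039], [0, 0, 0]],
    [[-0.0025, 0, -0.039], [0, 0, 0]],
    [[0, 0.03, 0], [0, 6, 0]],
    [[0, 0.03, 0], [0, 6.3, 0]],
    [[0, 0, 0], [0, 0, 0]],
    [[0, 0, 0], [0, 0, 0]],
  ],
  gripper=0.04,
)

```text
t: 35.93
eef_pos: [0.458, -0.1525, 0.2006]
tool_rot: [-0.686, 0.688, -0.166, 0.165]
contact_force: [0.1, 0.7, 0.0]
gripper_width: 0.467
```

Run:
```python
from bas import *
st();pl([.4572,-.1562,.092],-27.6)
c=cam("wrist");W=pts(c)
D=down(-27.6);L=(W-np.array([.4572,-.1562,0]))@D
k=(W[...,2]>.1)&(W[...,2]<.125)&(abs(L[...,2])<.07)&(abs(L[...,0])<.04)
s=L[k];print(len(s));print(np.percentile(s,[1,50,99],axis=0).round(4)) if len(s) else 0
```

```text
35.93 [ 0.458  -0.1525  0.2006] 
 [[ 0.89  -0.002  0.455]
 [-0.455 -0.002  0.89 ]
 [-0.001 -1.    -0.003]] [0.1 0.7 0. ] 0.467 [-0.25  0.21  0.51  2.06 -0.12  0.9  -0.15]
shift [ 0.0011  0.1086 -0.0033] turn [ 0.18  0.53 -0.05]
2075
[[-0.0059 -0.1164 -0.0572]
 [-0.0011 -0.1149  0.0065]
 [ 0.0038 -0.1126  0.0569]]
```

Wrist and top views agree on the bar to about 1 mm. Lowering, gripping, then a small test lift.

play_rows(
  increments=[
    [[0.0005, 0.03, -0.003], [0, 0.5, 0]],
    [[0, 0.03, 0], [0, 0, 0]],
    [[0, 0.025, 0], [0, 0, 0]],
    [[0, 0.015, 0], [0, 0, 0]],
    [[0, 0.008, 0], [0, 0, 0]],
    [[0, 0, 0], [0, 0, 0]],
    [[0, 0, 0], [0, 0, 0]],
  ],
)

```text
t: 36.57
eef_pos: [0.4588, -0.1569, 0.0946]
tool_rot: [-0.686, 0.687, -0.168, 0.171]
contact_force: [-0.2, 1.2, -0.1]
gripper_width: 0.466
```

play_rows(
  increments=[
    [[0, 0, 0], [0, 0, 0]],
    [[0, 0, 0], [0, 0, 0]],
    [[0, 0, 0], [0, 0, 0]],
    [[0, 0, 0], [0, 0, 0]],
    [[0, 0, 0], [0, 0, 0]],
    [[0, 0, 0], [0, 0, 0]],
    [[0, 0, 0], [0, 0, 0]],
  ],
  gripper=0.0,
  grip_force=100,
)

```text
t: 37.15
eef_pos: [0.4581, -0.157, 0.0947]
tool_rot: [-0.686, 0.687, -0.169, 0.171]
contact_force: [-1.4, 1.2, 7.4]
gripper_width: 0.086
```

play_rows(
  increments=[
    [[0, -0.005, 0], [0, 0, 0]],
    [[0, -0.01, 0], [0, 0, 0]],
    [[0, -0.01, 0], [0, 0, 0]],
    [[0, 0, 0], [0, 0, 0]],
  ],
)

```text
t: 37.48
eef_pos: [0.4586, -0.1575, 0.1206]
tool_rot: [-0.686, 0.687, -0.168, 0.172]
contact_force: [0.8, -0.4, -3.2]
gripper_width: 0.089
```

Run:
```python
from bas import *
o=st();print(o["gripper_width"]*85.4,np.round(o["torque"],2))
# tcp target: bar centre ~ z tcp+.018
pl([.4572,-.1562,.17],-27.6)
```

```text
37.48 [ 0.4586 -0.1575  0.1206] 
 [[ 0.884  0.005  0.468]
 [-0.468 -0.003  0.884]
 [ 0.006 -1.    -0.   ]] [ 0.8 -0.4 -3.2] 0.089 [-0.19  0.34  0.48  2.13 -0.23  0.71 -0.05]
7.634233527588005 [-0.05 -0.11 -0.01]
shift [-0.0016 -0.0494  0.0004] turn [ 0.01 -0.29  0.32]
```

The basket is held, with about 4 N of weight showing. Raising it to clear the tips and squaring it to the hook.

play_rows(
  increments=[
    [[0, -0.01, 0], [0, 0, 0]],
    [[0, -0.015, 0], [0, 0, 0]],
    [[0, -0.015, 0], [0, 0, 0]],
    [[0, -0.01, 0], [0, 0, 0]],
    [[0, 0, 0], [0, -4, 0]],
    [[0, 0, 0], [0, -4, 0]],
    [[0, 0, 0], [0, -4, 0]],
    [[0, 0, 0], [0, -4, 0]],
    [[0, 0, 0], [0, -4, 0]],
    [[0, 0, 0], [0, -4, 0]],
    [[0, 0, 0], [0, -4.2, 0]],
    [[0, 0, 0], [0, 0, 0]],
  ],
)

```text
t: 38.48
eef_pos: [0.4571, -0.1569, 0.1687]
tool_rot: [-0.706, 0.708, 0.003, -0.002]
contact_force: [-0.4, 0.5, -3.2]
gripper_width: 0.087
```

Run:
```python
from bas import *
o=st();print(o["gripper_width"]*85.4)
pl([.455,-.335,.17],0.4)
# check basket bottom & tilt in side view
c=cam("side");W=pts(c);k=(W[...,2]>.05)&(W[...,2]<.2)&(abs(W[...,0]-.458)<.12)&(abs(W[...,1]+.157)<.1)&(c["color"].min(-1)>130);s=W[k];print(len(s),np.percentile(s,[1,99],axis=0).round(3))
```

```text
38.48 [ 0.4571 -0.1569  0.1687] 
 [[ 1.     0.001 -0.008]
 [ 0.008 -0.002  1.   ]
 [ 0.001 -1.    -0.002]] [-0.4  0.5 -3.2] 0.087 [-0.15  0.25  0.41  2.09 -0.13  0.83  0.35]
7.447762396809787
shift [-0.0036 -0.0009 -0.1781] turn [0.13 0.07 0.07]
1327 [[ 0.366 -0.216  0.072]
 [ 0.545 -0.093  0.139]]
```

play_rows(
  increments=[
    [[0, 0, -0.01], [0, 0, 0]],
    [[0, 0, -0.018], [0, 0, 0]],
    [[0, 0, -0.02], [0, 0, 0]],
    [[0, 0, -0.02], [0, 0, 0]],
    [[0, 0, -0.02], [0, 0, 0]],
    [[0, 0, -0.02], [0, 0, 0]],
    [[0, 0, -0.02], [0, 0, 0]],
    [[0, 0, -0.02], [0, 0, 0]],
    [[0, 0, -0.02], [0, 0, 0]],
    [[0, 0, -0.01], [0, 0, 0]],
    [[0, 0, 0], [0, 0, 0]],
    [[0, 0, 0], [0, 0, 0]],
  ],
)

```text
t: 39.53
eef_pos: [0.458, -0.3348, 0.1686]
tool_rot: [-0.706, 0.708, 0.002, -0.001]
contact_force: [-0.6, 0.9, -4.4]
gripper_width: 0.088
```

Run:
```python
from bas import *
o=st();print(o["gripper_width"]*85.4)
pl([.568,-.335,.17],0.4)
c=cam("top");save(c,"t14");W=pts(c)
s=W[(W[...,2]>.05)&(W[...,2]<.2)&(W[...,0]>.34)&(W[...,0]<.56)&(W[...,1]<-.25)&(W[...,1]>-.42)&(c["color"].min(-1)>120)];print(len(s),np.percentile(s,[1,99],axis=0).round(3))
c=cam("wrist");save(c,"w14");W=pts(c)
k=(W[...,2]>.148)&(W[...,2]<.162)&(W[...,0]>.555)&(W[...,0]<.65)&(W[...,1]<-.28)&(W[...,1]>-.39)
s=W[k];print(len(s));
for q in(s[s[:,1]>-.335],s[s[:,1]<-.335]):
    if len(q)>5:print(len(q),np.percentile(q,[2,50,98],axis=0).round(4).tolist())
```

```text
39.53 [ 0.458  -0.3348  0.1686] 
 [[ 1.     0.001 -0.004]
 [ 0.004 -0.002  1.   ]
 [ 0.001 -1.    -0.002]] [-0.6  0.9 -4.4] 0.088 [ 0.16  0.39  0.46  1.9  -0.22  0.89  0.73]
7.520149124134768
shift [ 0.11   -0.0013 -0.0006] turn [ 0.1  -0.17  0.04]
554 [[ 0.377 -0.364  0.071]
 [ 0.547 -0.278  0.13 ]]
4888
2304 [[0.5563, -0.308, 0.1517], [0.5837, -0.3025, 0.156], [0.611, -0.2988, 0.1578]]
2584 [[0.5566, -0.3711, 0.1504], [0.5926, -0.3651, 0.1558], [0.6289, -0.3625, 0.1576]]
```

View pics/w14.png

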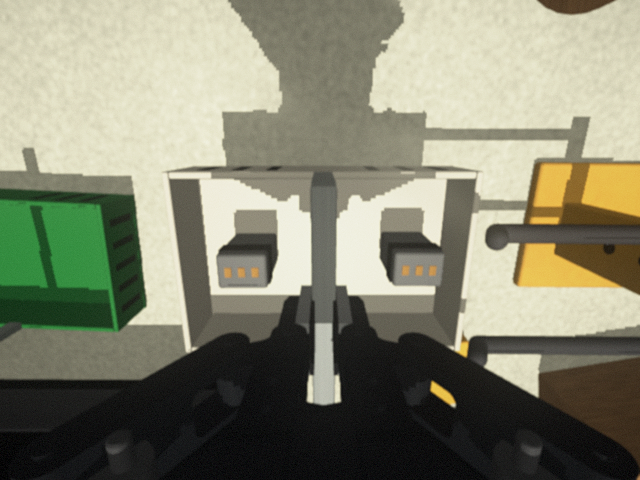

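The wrist view shows both packs upright in the basket and the prongs at (560,235) and (560,347), straddling the handle line. Sliding over the prongs.

play_rows(
  increments=[
    [[0.008, 0, 0], [0, 0, 0]],
    [[0.014, 0, 0], [0, 0, 0]],
    [[0.015, 0, 0], [0, 0, 0]],
    [[0.015, 0, 0], [0, 0, 0]],
    [[0.015, 0, 0], [0, 0, 0]],
    [[0.015, 0, 0], [0, 0, 0]],
    [[0.015, 0, 0], [0, 0, 0]],
    [[0.012, 0, 0], [0, 0, 0]],
    [[0.003, 0, 0], [0, 0, 0]],
    [[0, 0, 0], [0, 0, 0]],
    [[0, 0, 0], [0, 0, 0]],
  ],
)

```text
t: 40.55
eef_pos: [0.57, -0.3336, 0.1688]
tool_rot: [-0.706, 0.708, 0.002, -0.002]
contact_force: [-0.4, -0.1, -4.4]
gripper_width: 0.085
```

Run:
```python
from bas import *
o=st();print(o["gripper_width"]*85.4)
pl([.568,-.335,.1447],0.4)
```

```text
40.55 [ 0.57   -0.3336  0.1688] 
 [[ 1.     0.    -0.006]
 [ 0.006 -0.002  1.   ]
 [ 0.    -1.    -0.002]] [-0.4 -0.1 -4.4] 0.085 [ 0.13  0.54  0.43  1.68 -0.26  0.98  0.66]
7.262110364404927
shift [-0.002   0.0241 -0.0013] turn [ 0.12 -0.04  0.02]
```

play_rows(
  increments=[
    [[-0.001, 0.005, -0.001], [0, 0, 0]],
    [[0, 0.006, 0], [0, 0, 0]],
    [[0, 0.005, 0], [0, 0, 0]],
    [[0, 0.004, 0], [0, 0, 0]],
    [[0, 0.002, 0], [0, 0, 0]],
    [[0, 0.001, 0], [0, 0, 0]],
    [[0, 0.001, 0], [0, 0, 0]],
    [[0, 0, 0], [0, 0, 0]],
  ],
)

```text
t: 41.22
eef_pos: [0.5694, -0.3354, 0.145]
tool_rot: [-0.706, 0.708, 0.003, -0.002]
contact_force: [-0.5, 0.6, -3.1]
gripper_width: 0.089
```

Run:
```python
from bas import *
o=st();print(o["gripper_width"]*85.4)
c=cam("wrist");W=pts(c)
k=(abs(W[...,0]-.568)<.012)&(abs(W[...,1]+.335)<.075)&(W[...,2]>.155)&(W[...,2]<.2)
s=W[k];print(len(s),np.percentile(s,[1,10,50,90,99],axis=0).round(4).tolist())
```

```text
41.22 [ 0.5694 -0.3354  0.145 ] 
 [[ 1.     0.001 -0.006]
 [ 0.006 -0.002  1.   ]
 [ 0.001 -1.    -0.002]] [-0.5  0.6 -3.1] 0.089 [ 0.14  0.57  0.42  1.69 -0.27  0.94  0.67]
7.566672502693837
8968 [[0.5565, -0.3739, 0.1555], [0.5609, -0.3544, 0.163], [0.5685, -0.3239, 0.1653], [0.5755, -0.2894, 0.1926], [0.5793, -0.2778, 0.1989]]
```

Still carrying about 3 N. Lowering until the prongs take the weight.

play_rows(
  increments=[
    [[0, 0.001, 0], [0, 0, 0]],
    [[0, 0.001, 0], [0, 0, 0]],
    [[0, 0, 0], [0, 0, 0]],
    [[0, 0, 0], [0, 0, 0]],
  ],
)

```text
t: 41.6
eef_pos: [0.5697, -0.3355, 0.1447]
tool_rot: [-0.706, 0.708, 0.003, -0.001]
contact_force: [-2.9, 2.0, 6.0]
gripper_width: 0.087
```

Seated: the force has reversed to +6 N. Releasing gently.

play_rows(
  increments=[
    [[0, -0.0005, 0], [0, 0, 0]],
    [[0, 0, 0], [0, 0, 0]],
    [[0, 0, 0], [0, 0, 0]],
    [[0, 0, 0], [0, 0, 0]],
    [[0, 0, 0], [0, 0, 0]],
    [[0, 0, 0], [0, 0, 0]],
  ],
  gripper=0.04,
)

```text
t: 42.1
eef_pos: [0.5695, -0.3353, 0.1435]
tool_rot: [-0.706, 0.708, 0.003, -0.002]
contact_force: [0.7, -0.7, 0.2]
gripper_width: 0.472
```

play_rows(
  increments=[
    [[0, -0.005, 0], [0, 0, 0]],
    [[0, -0.01, 0], [0, 0, 0]],
    [[0, -0.015, 0], [0, 0, 0]],
    [[0, -0.03, 0], [0, 0, 0]],
    [[0, -0.04, 0], [0, 0, 0]],
    [[0, -0.04, 0], [0, 0, 0]],
    [[-0.03, 0, 0.03], [0, 0, 0]],
    [[-0.03, 0, 0.03], [0, 0, 0]],
    [[-0.03, 0, 0.03], [0, 0, 0]],
    [[-0.03, 0, 0.03], [0, 0, 0]],
    [[0, 0, 0.04], [0, 0, 0]],
    [[0, 0, 0.04], [0, 0, 0]],
    [[0, 0, 0.04], [0, 0, 0]],
    [[0, 0, 0], [0, 0, 0]],
    [[0, 0, 0], [0, 0, 0]],
  ],
)

```text
t: 43.35
eef_pos: [0.4503, -0.0958, 0.2839]
tool_rot: [-0.706, 0.708, 0.005, -0.003]
contact_force: [0.6, -0.8, 0.4]
gripper_width: 0.469
```

Run:
```python
from meas import *
st()
a=cam("top");b=cam("side");W=pts(a)
k=(W[...,2]>.09)&(W[...,2]<.12)&(W[...,0]>.44)&(W[...,0]<.69)&(abs(W[...,1]+.335)<.09)&(a["color"].min(-1)>110)
s=W[k];print("rim",len(s),np.percentile(s,[1,50,99],axis=0).round(3).tolist(),cv2.minAreaRect((s[:,:2]*1000).astype(np.float32)))
for lo,hi in((.46,.52),(.62,.68)):
    q=s[(s[:,0]>lo)&(s[:,0]<hi)];print("rim z",len(q),np.median(q[:,2]).round(4) if len(q) else "")
k=(W[...,2]>.157)&(W[...,2]<.2)&(W[...,0]>.54)&(W[...,0]<.6)&(abs(W[...,1]+.335)<.07);s=W[k];print("bar",len(s),np.percentile(s,[1,50,99],axis=0).round(3).tolist())
i=cv2.resize(a["color"][140:270,330:480],(450,390),interpolation=cv2.INTER_CUBIC);j=cv2.resize(b["color"][100:300,160:400],(350,292),interpolation=cv2.INTER_CUBIC)
m=np.zeros((390,800,3),np.uint8);m[:,:450]=i;m[:292,450:]=j;cv2.imwrite("pics/f15.png",m[:,:,::-1])
d=np.load("top.npz")["W"]
for n,bx,z in(("mug",(290,330,140,182),.07),("can",(350,380,130,170),.1),("tape",(328,368,170,212),.03),("stapler",(400,446,250,300),.03)):
    for w in(d,W):
        S,r=rect(w,bx,z,.14);print(n,np.round(r[0]))
```

```text
43.35 [ 0.4503 -0.0958  0.2839] 
 [[ 1.     0.003 -0.011]
 [ 0.011 -0.002  1.   ]
 [ 0.003 -1.    -0.002]] [ 0.6 -0.8  0.4] 0.469 [-0.26  0.05  0.35  2.   -0.02  1.09  0.11]
rim 274 [[0.48, -0.392, 0.094], [0.542, -0.337, 0.1], [0.659, -0.279, 0.109]] ((569.761962890625, -335.3846435546875), (179.7036895751953, 114.07498168945312), 0.015179178677499294)
rim z 97 0.1
rim z 86 0.1001
bar 177 [[0.541, -0.39, 0.157], [0.569, -0.337, 0.163], [0.587, -0.278, 0.169]]
mug [751.  -6.]
mug [744.   0.]
can [ 772. -164.]
can [ 771. -164.]
tape [ 657. -110.]
tape [ 658. -109.]
stapler [ 399. -359.]
stapler [ 399. -358.]
```

View pics/f15.png

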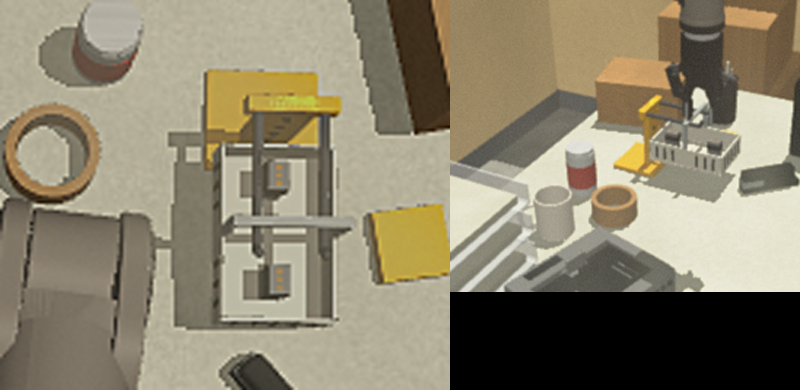

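Final view: the basket hangs level across both prongs, with both rim ends at z = 0.100. Both packs stand upright at (277,178) and (275,278), and the gripper is clear. The printer lid is shut.

```bash
python3 -c "from station import hand_in; print(hand_in())"
```

```text
the job is handed in; nothing more can be done
None
```

The job is handed in: both battery packs are in the basket, the cover is shut, and the basket hangs from the hook stand. The run took about 43 s of the 210 s allowed.

**What I did:** I pinched the release tab and fin together, pivoted the cover up, and pushed it back past upright. The bay held two packs; the other two places were empty. I stood one pack on each side of the arch, pressed the cover shut, and hung the basket by its handle across both prongs.

**Last checks:**
- **Cover:** it lies level with the frame along its whole length (both about 86 mm), and the tab has sprung back out.
- **Basket:** its rim is level, at 100 mm at both ends. The bar sits on both prongs about 5 mm along from the estimated seat point, and both packs are still upright in it.
- **Robot:** the gripper is clear and touching nothing.
- **Other things:** the can, tape and stapler are within about 1 mm of where they were. The mug's last top-camera fit read about 9 mm off. The arm was partly in that view, and the side view shows the mug where it started, so I put it down to the arm. I did not measure the mouse or the notes again.

**What went less well:**
- **First push down on the cover:** the fingers slipped past its free edge, which put a side load of about 40 N (sideways and up together) on the fingertips. I backed off and pressed from above instead.
- **Final press:** it peaked at about 37 N, harder than the 3 to 8 N needed.

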